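# Set up a sag test for a shelf slat

### The job

Set up the sag test on the plywood baseboard: stand the square bearer centred on the square cork pad and the round bearer centred on the round cork pad, and lay the metal gauge block flat on the board midway between them. Then lay the slat flat across the tops of both bearers, centred and in line with the board's length, and last stand the iron weight upright on top of the slat at its middle, lowering it gently rather than dropping it. Leave the screw jar standing where it is.

Things in the scene. Friction and masses are not known exactly. Their poses are not given: they have to be found in the camera images.
- baseboard: Plywood board fixed to the bench, 120 x 270 x 12 mm. Origin: centre of its underside, on the bench top (z = 0). Its y axis runs along its length, z up. Two cork pads are fixed on it, centred across its width, their centres 85 mm either side of its middle; either pad may be at either end. Board and pads differ in place between starts but never move during the work.
- square_pad: Square cork pad, 60 x 60 x 3 mm, fixed flat on the baseboard (its top is 15 mm above the bench), edges parallel to the board's. Origin: centre of its underside.
- round_pad: Round cork pad, diameter 60, 3 mm thick, fixed flat on the baseboard (its top is 15 mm above the bench). Origin: centre of its underside.
- square_bearer: Loose dark wooden block, 44 x 44 x 45 mm tall, about 60 g, standing on the bench. Origin: centre of its underside; x and y axes square to its sides, z up.
- round_bearer: Loose dark wooden cylinder, diameter 44, 45 mm tall, about 50 g, standing on end on the bench. Origin: centre of its underside, z up. As tall as the square bearer.
- gauge_block: Loose bare aluminium block, 50 x 30 x 30 mm tall, about 120 g, lying on the bench. Origin: centre of its underside; x axis along its 50 mm length, y across its 30 mm width, z up. Lower than the bearers: on the board its top ends 18 mm below the slat. It may be turned any way about the vertical.
- slat: Loose pale wooden slat, 250 x 50 x 15 mm thick, about 100 g, lying flat on the bench. Origin: centre of its underside; x axis along its length, y across its width, z up. On the bearers its underside is 60 mm above the bench. Either end may go to either bearer.
- weight: Loose dark cast-iron weight, about 0.6 kg, standing on the bench: a disc of diameter 56, 30 mm tall, then a neck of diameter 18 from 33 to 49 mm, then a flat knob of diameter 30 from 52 to 64 mm (its top). Take it by the knob. Origin: centre of its underside, z up along its axis. On the slat its underside is 75 mm above the bench.
- screw_jar: Small glass jar with a steel lid, diameter 44, 60 mm tall, standing among the loose things. Not part of the test: leave it standing where it is. Origin: centre of its underside.

How it is judged:
By the outcome, as a careful person would: the job done as asked, in the order asked, and still so for the second after the job is handed in, with the robot touching nothing.
It also fails if it takes over 120 s, if anything falls off the work surface, if the arm or the gripper's body presses on something with over 40 N, if the wrist force passes 120 N, or if a joint passes its speed limit or range.

### The arm

A 6-joint arm with a two-finger parallel gripper is mounted at the origin on the work surface. World frame = base frame: x ahead of the robot, y to its left, z up, the work surface at z = 0. Lengths are in m, angles in rad, forces in N, time in s.
With the tool pointing down it reaches from about 0.25 to 0.775 m from the base axis. Payload 4 kg.
Tool frame: the origin (TCP) lies midway between the tips of the shut fingers; the grasp point (between the pads) lies 19 mm behind it (bot.hold_point_z is the distance from the TCP to the grasp point, in m); y points along the fingers, z is the direction in which the jaws open and shut, and the axes are right-handed (so a half turn about y gives the same grasp; the last joint's range is limited). The gripper opens to 85 mm and grips with 20 to 120 N. Pads are 22 mm wide; open, the fingers measure 114 mm over their backs; the gripper's body (76 mm by 85 mm) begins 54 mm behind the grasp point. The pads swing forward as they close: fully open they stand 13 mm farther back than shut.
Start: joints at [-1.309, 0.087, 1.371, -0, 1.684, -0.103], TCP at [0.196, -0.514, 0.231] pointing down, gripper open.
Joint ranges: [-3.1, 3.1], [-0.76, 2.03], [0.27, 2.55], [-1.08, 4.22], [0.17, 2.65], [-2.57, 2.57]. Speed limits (rad/s): [2.79, 2.79, 3.14, 3.14, 3.14, 3.14].

### API

Orientations are given as a unit quaternion [x, y, z, w].
In Python, from rig import status, imaging, bot gives the robot as it stands.
- The arm moves only by the shell command python3 -m inch 'ROWS' [FORCE]. ROWS is text: rows parted by semicolons, each of 7 numbers parted by spaces: the shift along the tool's x, y, z in m, then the turn, a rotation vector about the tool's x, y, z in degrees, then the finger opening in m, from 0 to 0.0854. A call has 1 to 10 rows; each row is the pose to reach, as a shift and turn from the pose commanded when the call began, along the tool's axes at that moment; what a row does not reach only later rows make up. A row lasts 1/8 s, in which the tool goes at most 62.5 mm and 10.7 degrees, less where a joint would pass 70% of its speed; a pose out of reach is approached as far as the arm can. A call with a gripper value outside its range is refused whole. The fingers move at their own pace and stop on an object; FORCE is the grip in N (left out, the last holds). Time passes only in rows, so rows that repeat a pose let the fingers close. It gives the time, the measured TCP pose, the force and the opening at its end, in the units of the state.
- status.sense(): the state, without advancing time (a new reading comes with each control period).
- imaging.capture(name): name is "scene" or "top" or "wrist"; returns a dict with "color" (384x512x3 uint8, red, green, blue), "K" (3x3 intrinsics, pixels), "position" and "attitude" of the camera in the world. Camera axes: x right, y up, looking along -z (the intrinsics and any distortion apply to the point x, -y, -z); pixel columns grow to the right and rows downward; lengths in m; the calibration is good to about 2 mm. A picture is of the moment at which its call begins. There is no depth.
- bot.close_job(): hands the job in, once; it reports no verdict.
The state is a dict: "clock": time; "qpos": joint angles; "qd": joint speeds; "effort": joint torques, N m; "tcp_pos": TCP position; "tool_rot": TCP orientation; "contact_force": force on the tool from outside, world axes, zero at the start; "moment": the same for the moment, N m; "width": finger opening in m.
Only numpy, scipy, OpenCV 4.12 (cv2) and the standard library are available. Lean on these libraries where they do the work, as an engineer would, in place of code of your own. Each camera call takes 0.05 s, during which the arm holds its last target.

## Working session

There is one attempt and no reset: what is moved stays moved. The work goes in short steps, Python scripts to look and compute and a shell command to move; the robot and the scene stay as the last step left them, time stands still between calls to the robot, and variables do not carry over. Pictures are saved under pics/ and viewed, and the job is handed in when it is done.

```bash
ls; mkdir -p pics
cat > h.py <<'E'
import numpy as np, cv2
from rig import status, imaging, bot
from scipy.spatial.transform import Rotation as R
def snap(name,f):
    c=imaging.capture(name); cv2.imwrite('pics/'+f+'.png',c['color'][:,:,::-1])
    np.save('pics/'+f+'.npy',c,allow_pickle=True); return c
def load(f): return np.load('pics/'+f+'.npy',allow_pickle=True).item()
def ray(c,u,v,z):
    K=c['K']; d=np.array([(u-K[0,2])/K[0,0],-(v-K[1,2])/K[1,1],-1.])
    a=np.array(c['attitude']); M=R.from_quat(a).as_matrix() if a.size==4 else a
    d=M@d; p=np.array(c['position']); return p+d*(z-p[2])/d[2]
E
python3 - <<'E'
from h import *
for n in ['scene','top','wrist']:
    c=snap(n,n+'0'); print(n,c['K'].tolist() if hasattr(c['K'],'tolist') else c['K'],c['position'],c['attitude'],[k for k in c])
print(status.sense()); print(bot.hold_point_z)
E
```

```text
pics
scene [[351.2975654205501, 0.0, 254.8062059416881], [0.0, 351.2975654205501, 186.99669097539018], [0.0, 0.0, 1.0]] [ 1.15796767 -0.32957719  0.70804145] [0.34329733 0.20953713 0.48737262 0.77505423] ['color', 'K', 'position', 'attitude']
top [[477.9992032517207, 0.0, 253.96796016841805], [0.0, 477.9992032517207, 190.53145053494197], [0.0, 0.0, 1.0]] [ 0.3288668  -0.0156228   1.27756393] [ 0.05077217 -0.05620434 -0.69989422  0.71021922] ['color', 'K', 'position', 'attitude']
wrist [[303.58123520958486, 0.0, 257.8849143810487], [0.0, 303.58123520958486, 190.22987701414706], [0.0, 0.0, 1.0]] [ 0.25843259 -0.48981382  0.37340963] [-0.10890324  0.0756051  -0.56207343  0.81639293] ['color', 'K', 'position', 'attitude']
{'clock': 0.15, 'qpos': array([-1.30911632e+00,  8.78148933e-02,  1.37192544e+00, -1.03800815e-05,
        1.68360617e+00, -1.03065174e-01]), 'qd': array([-0.00033355, -0.00232454, -0.00519083, -0.00109327, -0.00126861,
       -0.00106402]), 'effort': array([ 5.97539110e-04, -3.52374315e+01, -3.13679266e+01, -2.56288886e-04,
        8.09100398e-03,  5.55942833e-06]), 'tcp_pos': array([ 0.19610065, -0.5134371 ,  0.2303825 ]), 'tool_rot': array([-0.12829555,  0.69599789, -0.6947622 ,  0.12819002]), 'contact_force': array([ 0.37626331, -0.18470563,  0.78975406]), 'moment': array([0.05948875, 0.03662701, 0.02509599]), 'width': 0.08523205878410968}
0.0187
```

View pics/top0.png

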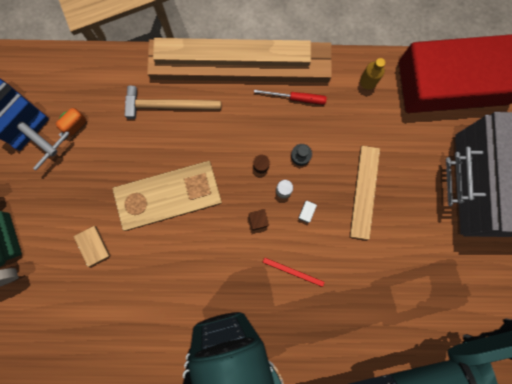

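View pics/scene0.png

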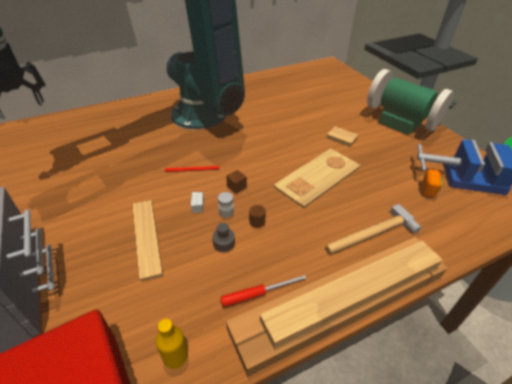

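View pics/wrist0.png

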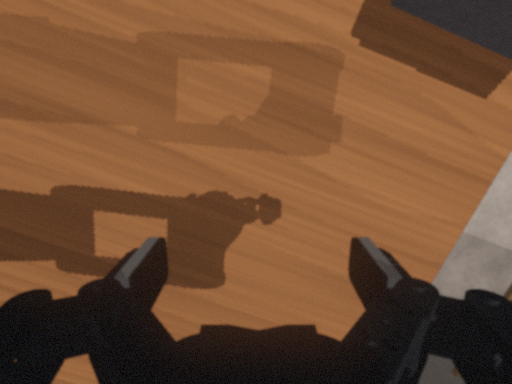

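The top view shows the board at left (about px 167,195), with the round pad at (135,204) and the square pad at (198,187). The round bearer is at (261,165), the square one at (258,220), the weight at (301,155), the jar at (285,190), the gauge at (307,212) and the slat at (366,193). Next I'll measure these.

Run:
```python
from h import *
c=load('top0'); im=c['color']
big=cv2.resize(im[130:270,90:400][:,:,::-1],None,fx=2.5,fy=2.5,interpolation=cv2.INTER_CUBIC); cv2.imwrite('pics/topz.png',big)
for n,(u,v),z in [('rpad',(135,204),.015),('spad',(198,187),.015),('rb',(261,165),.045),('sb',(258,218),.045),('w',(301,154),.06),('jar',(285,186),.06),('g',(308,210),.03),('slat',(366,193),.015)]:
    print(n,ray(c,u,v,z).round(4))
cor=[(113,186),(209,162),(220,203),(123,229)]
print([ray(c,*p,.012)[:2].round(4) for p in cor])
print([ray(c,*p,.015)[:2].round(4) for p in [(362,146),(380,148),(368,240),(350,237)]])
s=status.sense(); M=R.from_quat(s['tool_rot']).as_matrix(); print(M.round(3))
w=load('wrist0'); print((M.T@(w['position']-s['tcp_pos'])).round(4)); print((M.T@R.from_quat(w['attitude']).as_matrix()).round(3))
```

```text
rpad [0.4806 0.2913 0.015 ]
spad [0.5289 0.1257 0.015 ]
rb [ 0.5852 -0.0413  0.045 ]
sb [ 0.4453 -0.0352  0.045 ]
w [ 0.613  -0.1451  0.06  ]
jar [ 0.5278 -0.1036  0.06  ]
g [ 0.4698 -0.1665  0.03  ]
slat [ 0.5195 -0.3238  0.015 ]
[array([0.5285, 0.3532]), array([0.5981, 0.0985]), array([0.4871, 0.0661]), array([0.4141, 0.3202])]
[array([ 0.6484, -0.3157]), array([ 0.6437, -0.3645]), array([ 0.3943, -0.3264]), array([ 0.4015, -0.279 ])]
[[-0.934 -0.     0.357]
 [-0.357  0.002 -0.934]
 [-0.    -1.    -0.002]]
[-6.67e-02 -1.43e-01 -1.00e-04]
[[-0.    -0.965 -0.263]
 [-0.001  0.263 -0.965]
 [ 1.     0.    -0.001]]
```

View pics/topz.png

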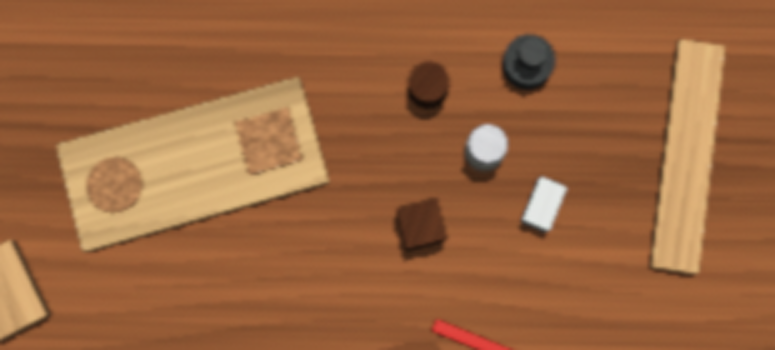

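```bash
cat >> h.py <<'E'
def cur():
    s=status.sense(); M=R.from_quat(s['tool_rot']).as_matrix()
    return s,np.array(s['tcp_pos']),M,np.degrees(np.arctan2(M[1,2],M[0,2]))
def go(x,y,z,a):
    s,p,M,ac=cur(); d=M.T@(np.array([x,y,z])-p)
    zt=np.array([np.cos(np.radians(a)),np.sin(np.radians(a)),0]);yt=np.array([0,0,-1.]);xt=np.cross(yt,zt)
    T=np.stack([xt,yt,zt],1); rv=np.degrees(R.from_matrix(M.T@T).as_rotvec())
    print('shift',d.round(4),'turn',rv.round(2),'at',p.round(4),'a',round(ac,2),'w',round(s['width'],4),'t',round(s['clock'],2),'F',np.round(s['contact_force'],1),'q6',s['qpos'][5].round(2))
E
python3 -c "from h import *; go(.45,-.1,.25,-90)"
```

```text
shift [-0.3847 -0.019  -0.2957] turn [1.00e-01 2.09e+01 1.00e-02] at [ 0.1961 -0.5134  0.2304] a -69.1 w 0.0852 t 0.15 F [ 0.4 -0.2  0.8] q6 -0.1
```

```bash
python3 -m inch '-0.3847 -0.019 -0.2957 0 20.9 0 0.085;-0.3847 -0.019 -0.2957 0 20.9 0 0.085;-0.3847 -0.019 -0.2957 0 20.9 0 0.085;-0.3847 -0.019 -0.2957 0 20.9 0 0.085;-0.3847 -0.019 -0.2957 0 20.9 0 0.085;-0.3847 -0.019 -0.2957 0 20.9 0 0.085;-0.3847 -0.019 -0.2957 0 20.9 0 0.085;-0.3847 -0.019 -0.2957 0 20.9 0 0.085;-0.3847 -0.019 -0.2957 0 20.9 0 0.085;-0.3847 -0.019 -0.2957 0 20.9 0 0.085'
python3 -c "
from h import *
snap('wrist','w1'); go(.45,.21,.25,-90)"
```

```text
clock: 1.4
tcp_pos: [0.4498, -0.1006, 0.2499]
tool_rot: [0.001, -0.707, 0.707, 0.0]
contact_force: [0.6, 0.1, -0.2]
width: 0.085
shift [-1.000e-04 -2.000e-04 -3.111e-01] turn [-0.02 -0.06  0.05] at [ 0.4496 -0.1011  0.25  ] a -90.06 w 0.085 t 1.45 F [ 1.   0.1 -0.4] q6 1.23
```

View pics/w1.png

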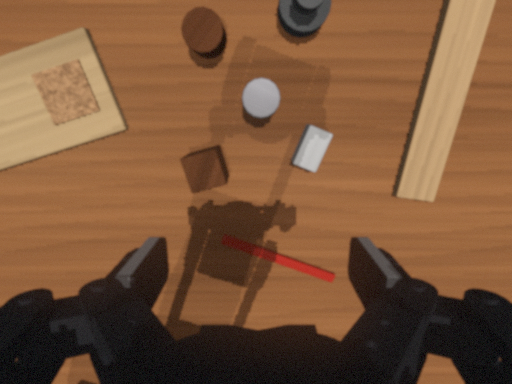

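The wrist view shows the square bearer top at about (206,167), round bearer (205,29), jar (261,97), gauge (314,147), weight (303,8, cut off) and the slat at right. Next is the board.

```bash
python3 -m inch '0 0 -0.311 0 0 0 0.085;0 0 -0.311 0 0 0 0.085;0 0 -0.311 0 0 0 0.085;0 0 -0.311 0 0 0 0.085;0 0 -0.311 0 0 0 0.085;0 0 -0.311 0 0 0 0.085;0 0 -0.311 0 0 0 0.085'
python3 -c "
from h import *
snap('wrist','w2'); go(.45,.21,.25,-90)"
```

```text
clock: 2.33
tcp_pos: [0.4504, 0.2092, 0.2501]
tool_rot: [-0.0, -0.707, 0.708, 0.001]
contact_force: [-0.6, -0.6, -0.7]
width: 0.0856
shift [ 0.0005  0.0002 -0.0012] turn [-0.06 -0.16  0.  ] at [0.4505 0.2088 0.2502] a -90.16 w 0.0849 t 2.38 F [ 0.  -0.1 -0.2] q6 1.89
```

View pics/w2.png

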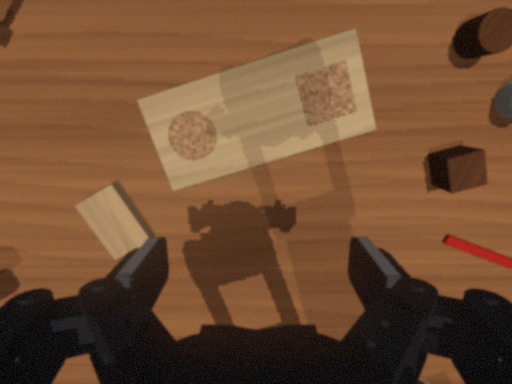

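The board corners are near (138,101), (357,29), (375,129) and (173,190), with the round pad at (192,135) and the square pad at (326,94). I'll get sub-pixel fits in both wrist views.

```bash
cat >> h.py <<'E'
def world_contour(c,mask,z):
    cs,_=cv2.findContours(mask,cv2.RETR_EXTERNAL,cv2.CHAIN_APPROX_NONE)
    k=max(cs,key=cv2.contourArea)[:,0,:]
    return np.array([ray(c,u,v,z)[:2] for u,v in k]),k
def rect(P,k=None):
    (x,y),(w,h),a=cv2.minAreaRect((P*1000).astype(np.float32)); return np.round([x,y,w,h,a],1)
E
python3 - <<'E'
from h import *
for f,box in [('w2',(60,0,390,200)),('w1',(0,0,140,180))]:
    c=load(f); hsv=cv2.cvtColor(c['color'],cv2.COLOR_RGB2HSV)
    for p in [(260,90),(300,20),(220,190),(192,135),(326,94),(340,110)]: print(p,hsv[p[1],p[0]],end=' ')
    print()
c=load('w1');hsv=cv2.cvtColor(c['color'],cv2.COLOR_RGB2HSV)
for p in [(470,50),(430,170),(390,150),(314,140),(300,166),(206,170),(205,25),(206,50),(303,4),(315,20),(261,97),(225,180),(206,150)]: print(p,hsv[p[1],p[0]])
cv2.imwrite('pics/z1.png',cv2.resize(c['color'][0:215,150:400][:,:,::-1],None,fx=3,fy=3*.9,interpolation=cv2.INTER_CUBIC))
E
```

```text
(260, 90) [ 18 104 157] (300, 20) [ 13 161 133] (220, 190) [ 13 145 151] (192, 135) [ 15 119 156] (326, 94) [ 14 119 137] (340, 110) [ 13 119 163] 
(260, 90) [160   4 175] (300, 20) [120   5  49] (220, 190) [ 13 148 158] (192, 135) [ 13 157 145] (326, 94) [ 12 151 144] (340, 110) [ 13 154 146] 
(470, 50) [ 16  99 199]
(430, 170) [ 16  99 198]
(390, 150) [ 13 148 153]
(314, 140) [ 23   5 197]
(300, 166) [  6  17 150]
(206, 170) [ 11 161  90]
(205, 25) [ 11 168 100]
(206, 50) [ 11 163 100]
(303, 4) [30  5 98]
(315, 20) [140   9  81]
(261, 97) [165   6 167]
(225, 180) [ 12 165  82]
(206, 150) [ 11 158  71]
```

View pics/z1.png

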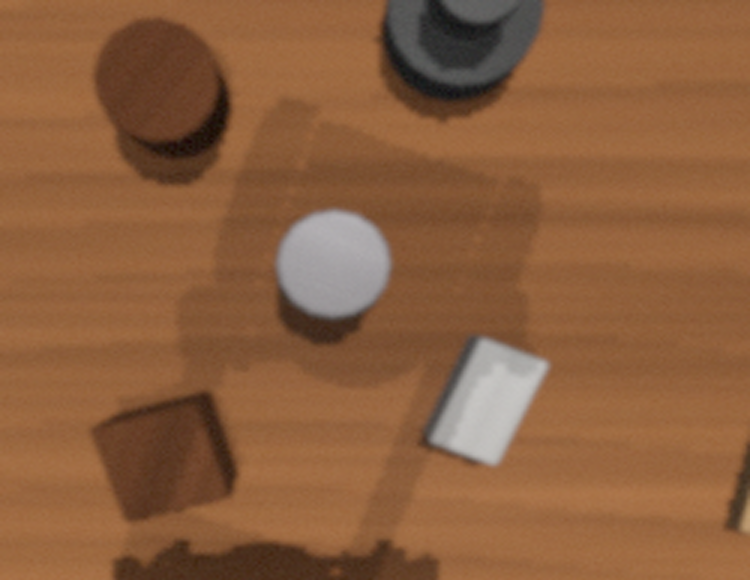

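Run:
```python
from h import *
def m(f,cond,box):
    c=load(f);h=cv2.cvtColor(cv2.GaussianBlur(c['color'],(3,3),0),cv2.COLOR_RGB2HSV).astype(int)
    k=cond(h[...,0],h[...,1],h[...,2]).astype(np.uint8)*255
    b=np.zeros_like(k);x0,y0,x1,y1=box;b[y0:y1,x0:x1]=255
    return c,cv2.morphologyEx(k&b,cv2.MORPH_OPEN,np.ones((3,3),np.uint8))
def show(n,c,mask,z):
    P,k=world_contour(c,mask,z); r=rect(P); print(n,'rect',r,'px',k.min(0),k.max(0),'ell',np.round(cv2.fitEllipse((P*1000).astype(np.float32))[0],1)); return r
c,k=m('w2',lambda H,S,V:S<128,(100,10,400,200)); cv2.imwrite('pics/mb.png',k); show('board',c,k,.012)
c,k=m('w1',lambda H,S,V:(S<125)&(V>120),(390,0,512,215)); show('slat',c,k,.015)
c,k=m('w1',lambda H,S,V:(S<60)&(V>165),(280,110,345,185)); show('gauge top',c,k,.03)
c,k=m('w1',lambda H,S,V:(S<60)&(V>120),(235,60,290,125)); show('jar top',c,k,.06)
c,k=m('w1',lambda H,S,V:V<98,(165,135,240,195)); cv2.imwrite('pics/ms.png',cv2.resize(k,None,fx=1,fy=1)); show('sqb all',c,k,.045)
c,k=m('w1',lambda H,S,V:(V<115)&(V>82),(170,0,235,60)); show('rb top',c,k,.045)
c=load('w1')
print('sb',[ray(c,150+x/3,y/2.7,.045)[:2].round(4) for x,y in [(93,430),(190,402),(228,492),(133,521)]])
print('rb',[ray(c,150+x/3,y/2.7,.045)[:2].round(4) for x,y in [(95,77),(220,85),(155,18),(158,145)]])
print('w disc',[ray(c,150+x/3,y/2.7,.030)[:2].round(4) for x,y in [(387,30),(543,20),(460,87)]], ray(c,150+479/3,0,.064))
c=load('w2');print('pads',ray(c,192,134.5,.015),ray(c,326,93.5,.015))
```

```text
board rect [508.6 209.  120.5 271.4  16.9] px [137  28] [375 190] ell [508.8 208.9]
slat rect [ 517.7 -321.2   51.1  235.4   81.9] px [397   0] [495 201] ell [ 518.1 -321.3]
gauge top rect [ 467.6 -167.3   27.7   48.3   70.1] px [298 128] [331 171] ell [ 468.4 -167.6]
jar top rect [ 526.6 -103.5   38.1   38.9    0. ] px [242  78] [279 116] ell [ 526.8 -103.8]
sqb all rect [447.7 -40.3  45.5  47.2  16.5] px [188 146] [227 191] ell [447.8 -41.8]
rb top rect [592.7 -40.4  40.9  47.4  35.6] px [182   8] [223  59] ell [592.5 -42.2]
sb [array([ 0.4585, -0.0119]), array([ 0.4705, -0.0498]), array([ 0.4312, -0.0632]), array([ 0.418 , -0.0251])]
rb [array([ 0.5953, -0.0217]), array([ 0.5925, -0.0648]), array([ 0.6154, -0.0434]), array([ 0.5712, -0.0423])]
w disc [array([ 0.6155, -0.1233]), array([ 0.6191, -0.1786]), array([ 0.5951, -0.1501])] [ 0.61579661 -0.15041079  0.064     ]
pads [0.48513931 0.28966421 0.015     ] [0.53293236 0.12762689 0.015     ]
```

```bash
python3 -c "
from h import *
go(.445,-.0385,.13,-72);go(.445,-.0385,.007,-72)"
```

```text
shift [0.0048 0.1204 0.2472] turn [-5.000e-02 -1.816e+01  1.000e-02] at [0.4505 0.2088 0.2502] a -90.16 w 0.0849 t 2.38 F [ 0.  -0.1 -0.2] q6 1.89
shift [0.0048 0.2434 0.247 ] turn [-5.000e-02 -1.816e+01  1.000e-02] at [0.4505 0.2088 0.2502] a -90.16 w 0.0849 t 2.38 F [ 0.  -0.1 -0.2] q6 1.89
```

```bash
python3 -m inch '0.005 0.1 0.247 0 -18.2 0 0.085;0.005 0.1 0.247 0 -18.2 0 0.085;0.005 0.1 0.247 0 -18.2 0 0.085;0.005 0.1 0.247 0 -18.2 0 0.085;0.005 0.1 0.247 0 -18.2 0 0.085;0.005 0.14 0.247 0 -18.2 0 0.085;0.005 0.14 0.247 0 -18.2 0 0.085;0.005 0.14 0.247 0 -18.2 0 0.085'
python3 -c "
from h import *
snap('wrist','w3');go(.445,-.0385,.007,-72)"
```

```text
clock: 3.38
tcp_pos: [0.4454, -0.0373, 0.1115]
tool_rot: [0.111, -0.698, 0.699, -0.112]
contact_force: [0.3, -0.3, 0.4]
width: 0.0847
shift [0.0016 0.1051 0.0009] turn [-0.09  0.15 -0.14] at [ 0.446  -0.0371  0.1121] a -71.85 w 0.085 t 3.42 F [ 0.3 -0.2  0.1] q6 1.04
```

View pics/w3.png

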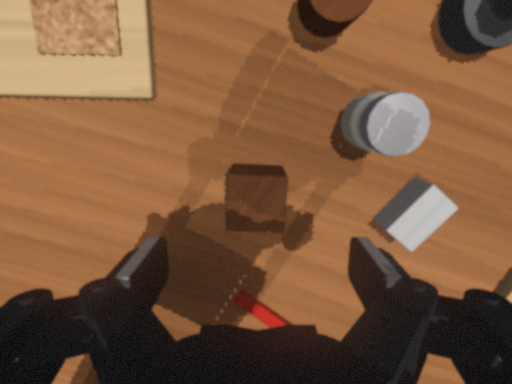

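The bearer sits square in the view. Its top face is about (226–286, 175–231), between the jaws and aligned with them.

```bash
python3 -c "
from h import *
c=load('w3')
for p in [(226,230),(284,231),(287,176),(226,175)]: print(ray(c,*p,.045).round(4))
P=np.mean([ray(c,*p,.045) for p in [(226,230),(284,231),(287,176),(226,175)]],0);print(P)
go(P[0],P[1],.007,-72)"
```

```text
[ 0.4182 -0.0216  0.045 ]
[ 0.4308 -0.0628  0.045 ]
[ 0.4709 -0.0509  0.045 ]
[ 0.4582 -0.0097  0.045 ]
[ 0.44451583 -0.03622433  0.045     ]
shift [ 0.0014  0.1051 -0.0014] turn [-0.09  0.15 -0.14] at [ 0.446  -0.0371  0.1121] a -71.85 w 0.085 t 3.42 F [ 0.3 -0.2  0.1] q6 1.04
```

Descend, squeeze lightly, open, turn 90° and grip, so the block is centred on both axes.

```bash
python3 -m inch '0.001 0.05 -0.001 0 0 0 0.085;0.001 0.1 -0.001 0 0 0 0.085;0.001 0.105 -0.001 0 0 0 0.085;0.001 0.105 -0.001 0 0 0 0.03;0.001 0.105 -0.001 0 0 0 0.03;0.001 0.105 -0.001 0 0 0 0.03;0.001 0.105 -0.001 0 0 0 0.03;0.001 0.105 -0.001 0 0 0 0.03' 20
python3 -c "
from h import *
go(.445,-.037,.007,18)"
```

```text
clock: 4.42
tcp_pos: [0.4463, -0.0362, 0.0081]
tool_rot: [0.11, -0.698, 0.699, -0.114]
contact_force: [-0.1, 1.4, 6.5]
width: 0.044
shift [0.0015 0.0011 0.0004] turn [ -0.35 -89.8   -0.1 ] at [ 0.4463 -0.0362  0.0081] a -71.8 w 0.044 t 4.42 F [-0.1  1.4  6.5] q6 1.05
```

```bash
python3 -m inch '0 0 0 0 0 0 0.085;0 0 0 0 0 0 0.085;0 0 0 0 0 0 0.085;0 0 0 0 0 0 0.085'
python3 -m inch '0.001 0 0 0 -90 0 0.085;0.001 0 0 0 -90 0 0.085;0.001 0 0 0 -90 0 0.085;0.001 0 0 0 -90 0 0.085;0.001 0 0 0 -90 0 0.085;0.001 0 0 0 -90 0 0.085;0.001 0 0 0 -90 0 0.085;0.001 0 0 0 -90 0 0.085;0.001 0 0 0 -90 0 0.085;0.001 0 0 0 -90 0 0.085'
python3 -m inch '0 0 0 0 0 0 0.03;0 0 0 0 0 0 0.03;0 0 0 0 0 0 0.03;0 0 0 0 0 0 0.03;0 0 0 0 0 0 0.03;0 -0.05 0 0 0 0 0.03;0 -0.08 0 0 0 0 0.03;0 -0.08 0 0 0 0 0.03' 40
python3 -c "
from h import *
go(.5333,.1277,.1,17);go(.5333,.1277,.024,17)"
```

```text
clock: 4.92
tcp_pos: [0.4436, -0.0357, 0.0051]
tool_rot: [-0.112, 0.698, -0.698, 0.112]
contact_force: [0.4, 0.1, 0.4]
width: 0.0852
clock: 6.18
tcp_pos: [0.4428, -0.036, 0.0052]
tool_rot: [0.573, -0.415, 0.415, -0.573]
contact_force: [0.1, 1.0, 0.0]
width: 0.0854
clock: 7.18
tcp_pos: [0.4448, -0.0364, 0.0878]
tool_rot: [-0.572, 0.413, -0.417, 0.574]
contact_force: [-0.1, -0.8, -1.2]
width: 0.0436
shift [-0.1282 -0.0119  0.1354] turn [-0.3   1.2   0.18] at [ 0.4448 -0.0364  0.0878] a 18.2 w 0.0436 t 7.17 F [-0.1 -0.8 -1.2] q6 -0.53
shift [-0.1285  0.0641  0.135 ] turn [-0.3   1.2   0.18] at [ 0.4448 -0.0364  0.0878] a 18.2 w 0.0436 t 7.17 F [-0.1 -0.8 -1.2] q6 -0.53
```

```bash
python3 -m inch '-0.1283 0 0.135 0 1.2 0 0.03;-0.1283 0 0.135 0 1.2 0 0.03;-0.1283 0 0.135 0 1.2 0 0.03;-0.1283 0 0.135 0 1.2 0 0.03;-0.1283 0.02 0.135 0 1.2 0 0.03;-0.1283 0.04 0.135 0 1.2 0 0.03;-0.1283 0.04 0.135 0 1.2 0 0.03'
python3 -c "
from h import *
go(.5333,.1277,.02,17)
snap('wrist','w4')"
```

```text
clock: 8.05
tcp_pos: [0.5279, 0.1267, 0.0417]
tool_rot: [0.57, -0.423, 0.419, -0.566]
contact_force: [-0.4, 0.1, -0.6]
width: 0.0435
shift [0.0006 0.0216 0.0057] turn [ 0.46 -0.05 -0.04] at [0.5279 0.1267 0.0417] a 16.95 w 0.0435 t 8.05 F [-0.4  0.1 -0.6] q6 -0.16
```

View pics/w4.png

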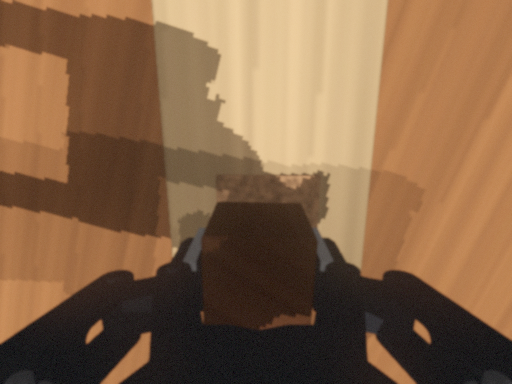

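```bash
python3 -m inch '0.001 0.005 0.0055 0 0 0 0.03;0.001 0.013 0.0055 0 0 0 0.03;0.001 0.013 0.0055 0 0 0 0.03;0.001 0.013 0.0055 0 0 0 0.03'
python3 -c "
from h import *
go(.5333,.1277,.02,17)
snap('wrist','w5')"
```

```text
clock: 8.6
tcp_pos: [0.5366, 0.1287, 0.0324]
tool_rot: [0.568, -0.421, 0.421, -0.568]
contact_force: [0.1, 0.1, -0.2]
width: 0.0437
shift [-0.      0.0124 -0.0035] turn [0.   0.   0.01] at [0.5366 0.1287 0.0324] a 17.0 w 0.0437 t 8.6 F [ 0.1  0.1 -0.2] q6 -0.16
```

View pics/w5.png

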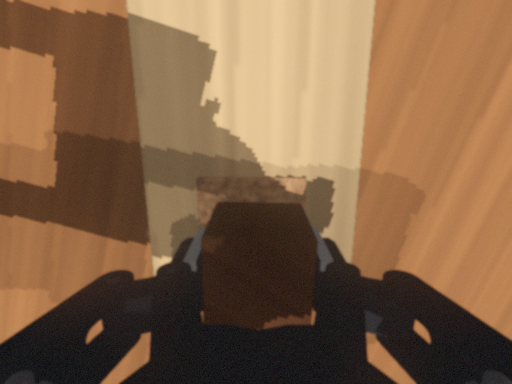

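```bash
python3 -m inch '0 0 -0.0035 0 0 0 0.03;0 0.006 -0.0035 0 0 0 0.03;0 0.010 -0.0035 0 0 0 0.03;0 0.0115 -0.0035 0 0 0 0.03;0 0.0115 -0.0035 0 0 0 0.03;0 0.0115 -0.0035 0 0 0 0.03'
python3 -c "
from h import *
go(.5333,.1277,.02,17)"
```

```text
clock: 9.4
tcp_pos: [0.5334, 0.1277, 0.0208]
tool_rot: [-0.568, 0.42, -0.421, 0.568]
contact_force: [0.0, 0.1, -0.8]
width: 0.0436
shift [-0.0001  0.0008 -0.0001] turn [-0.02  0.    0.01] at [0.5334 0.1277 0.0208] a 17.0 w 0.0436 t 9.4 F [ 0.   0.1 -0.8] q6 -0.17
```

Nearly touching. Lower another 1.5 mm, release and rise.

```bash
python3 -m inch '0 0.001 0 0 0 0 0.03;0 0.0015 0 0 0 0 0.03;0 0.0015 0 0 0 0 0.06;0 0.0015 0 0 0 0 0.08;0 0.0015 0 0 0 0 0.08;0 -0.05 0 0 0 0 0.08;0 -0.1 0 0 0 0 0.08;0 -0.1 0 0 0 0 0.08'
python3 -c "
from h import *
snap('wrist','w6')
go(.5935,-.043,.12,-45)"
```

```text
clock: 10.4
tcp_pos: [0.5367, 0.1281, 0.1266]
tool_rot: [-0.566, 0.418, -0.423, 0.571]
contact_force: [0.4, 0.7, 0.7]
width: 0.0799
shift [0.1805 0.0037 0.006 ] turn [-0.32 62.   -0.12] at [0.5349 0.1279 0.1235] a 17.0 w 0.0799 t 10.45 F [ 0.5 -0.8 -0.2] q6 -0.17
```

View pics/w6.png

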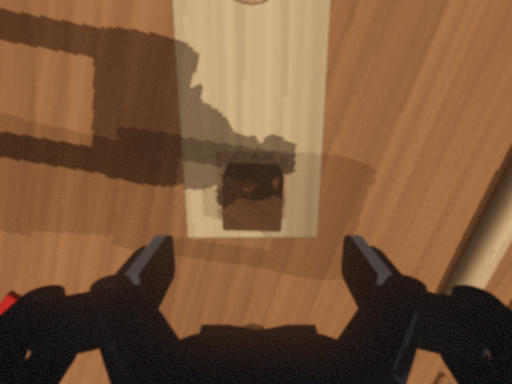

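The square bearer is standing on its pad at (252,198). Now the round bearer.

```bash
python3 -m inch '0.06 0 0.002 0 10 0 0.085;0.12 0 0.004 0 20 0 0.085;0.18 0 0.006 0 30 0 0.085;0.1803 0 0.006 0 40 0 0.085;0.1803 0 0.006 0 50 0 0.085;0.1803 0 0.006 0 60 0 0.085;0.1803 0 0.006 0 62 0 0.085;0.1803 0 0.006 0 62 0 0.085;0.1803 0 0.006 0 62 0 0.085'
python3 -c "
from h import *
snap('wrist','w7')
go(.5935,-.043,.007,-45)"
```

```text
clock: 11.58
tcp_pos: [0.5915, -0.0429, 0.1203]
tool_rot: [-0.271, 0.653, -0.653, 0.271]
contact_force: [0.3, 0.2, 0.2]
width: 0.085
shift [-0.0013  0.1135  0.0015] turn [0.02 0.07 0.02] at [ 0.5916 -0.0429  0.1205] a -44.93 w 0.0851 t 11.62 F [ 0.4  0.1 -0.1] q6 0.62
```

View pics/w7.png

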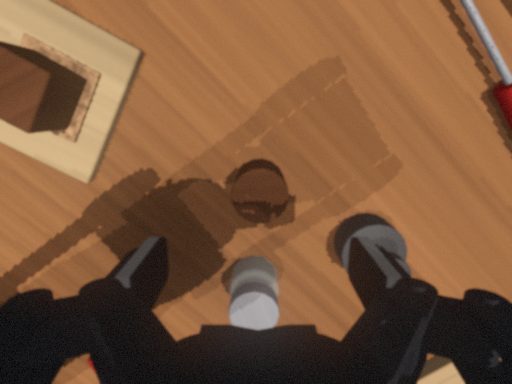

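```bash
python3 -c "
from h import *
c=load('w7')
for p in [(231,190),(287,190),(259,166),(259,220)]: print(ray(c,*p,.045).round(4))
cv2.imwrite('pics/z7.png',cv2.resize(c['color'][140:250,200:330][:,:,::-1],None,fx=5,fy=5,interpolation=cv2.INTER_CUBIC))
"
```

```text
[ 0.5825 -0.0238  0.045 ]
[ 0.612  -0.0533  0.045 ]
[ 0.6101 -0.0256  0.045 ]
[ 0.5804 -0.0554  0.045 ]
```

View pics/z7.png

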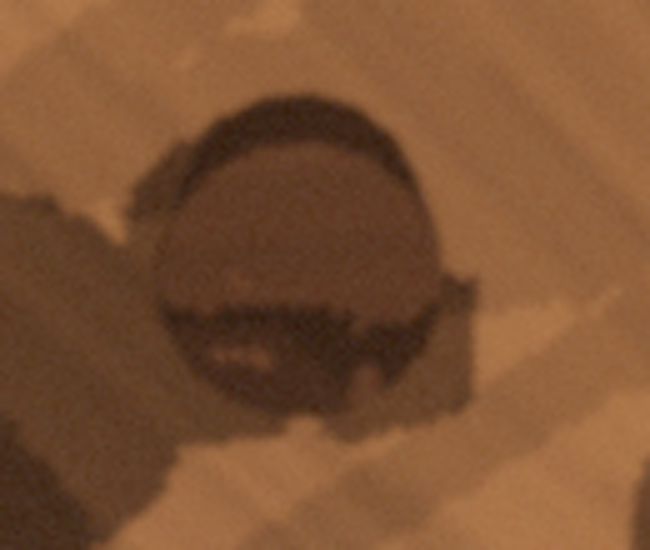

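```bash
python3 -m inch '-0.002 0.05 0.001 0 0 0 0.085;-0.002 0.1 0.001 0 0 0 0.085;-0.002 0.1135 0.001 0 0 0 0.085;-0.002 0.1135 0.001 0 0 0 0.085;-0.002 0.1135 0.001 0 0 0 0.03;-0.002 0.1135 0.001 0 0 0 0.03;-0.002 0.1135 0.001 0 0 0 0.03;-0.002 0.1135 0.001 0 0 0 0.03;-0.002 0.1135 0.001 0 0 0 0.03' 20
python3 -m inch '0 0 0 0 0 0 0.085;0 0 0 0 0 0 0.085;0 0 0 0 0 0 0.085;0 0 0 0 -10 0 0.085;0 0 0 0 -20 0 0.085;0 0 0 0 -30 0 0.085;0 0 0 0 -40 0 0.085;0 0 0 0 -50 0 0.085;0 0 0 0 -50 0 0.085;0 0 0 0 -50 0 0.085'
python3 -m inch '0 0 0 0 0 0 0.03;0 0 0 0 0 0 0.03;0 0 0 0 0 0 0.03;0 0 0 0 0 0 0.03;0 0 0 0 0 0 0.03' 40
python3 -c "
from h import *
go(.5935,-.043,.007,-45)"
python3 -m inch '0 -0.06 0 0 0 0 0.03;0 -0.1 0 0 0 0 0.03;0 -0.1 0 0 0 0 0.03'
python3 -c "
from h import *
go(.4842,.2902,.1,17);go(.4842,.2902,.04,-17)"
```

```text
clock: 12.75
tcp_pos: [0.5953, -0.0425, 0.0096]
tool_rot: [0.269, -0.653, 0.654, -0.272]
contact_force: [-0.4, 2.0, 6.2]
width: 0.0437
clock: 14.0
tcp_pos: [0.5937, -0.0423, 0.0071]
tool_rot: [0.521, -0.478, 0.478, -0.521]
contact_force: [-0.5, 0.3, -0.9]
width: 0.0849
clock: 14.62
tcp_pos: [0.594, -0.0423, 0.0075]
tool_rot: [-0.521, 0.478, -0.478, 0.521]
contact_force: [0.9, 1.1, -0.0]
width: 0.0428
shift [ 0.0006  0.0005 -0.0006] turn [-3.e-02  5.e+01 -0.e+00] at [ 0.594  -0.0423  0.0075] a 5.0 w 0.0428 t 14.62 F [ 0.9  1.1 -0. ] q6 -0.25
clock: 15.0
tcp_pos: [0.5966, -0.0427, 0.1122]
tool_rot: [-0.52, 0.475, -0.481, 0.523]
contact_force: [0.1, 0.1, -0.6]
width: 0.0429
shift [-0.3415  0.0106 -0.0831] turn [ -0.5  -12.     0.19] at [ 0.5966 -0.0427  0.1122] a 5.0 w 0.0429 t 15.0 F [ 0.1  0.1 -0.6] q6 -0.25
shift [-0.3416  0.0706 -0.0836] turn [-0.54 22.    0.04] at [ 0.5966 -0.0427  0.1122] a 5.0 w 0.0429 t 15.0 F [ 0.1  0.1 -0.6] q6 -0.25
```

```bash
python3 -m inch '-0.06 0 -0.015 0 -3 0 0.03;-0.12 0 -0.03 0 -6 0 0.03;-0.18 0 -0.045 0 -9 0 0.03;-0.24 0 -0.06 0 -12 0 0.03;-0.3 0 -0.075 0 -12 0 0.03;-0.3415 0 -0.083 0 -12 0 0.03;-0.3415 0.04 -0.083 0 -12 0 0.03;-0.3415 0.06 -0.083 0 -12 0 0.03;-0.3415 0.06 -0.083 0 -12 0 0.03;-0.3415 0.06 -0.083 0 -12 0 0.03'
python3 -c "
from h import *
go(.4842,.2902,.0225,17)
snap('wrist','w8')"
```

```text
clock: 16.25
tcp_pos: [0.4815, 0.2906, 0.0473]
tool_rot: [0.568, -0.421, 0.421, -0.568]
contact_force: [0.5, -0.3, -0.4]
width: 0.0431
shift [0.0011 0.0248 0.0025] turn [ 0.01 -0.02  0.  ] at [0.4815 0.2906 0.0473] a 16.98 w 0.0431 t 16.25 F [ 0.5 -0.3 -0.4] q6 0.15
```

View pics/w8.png

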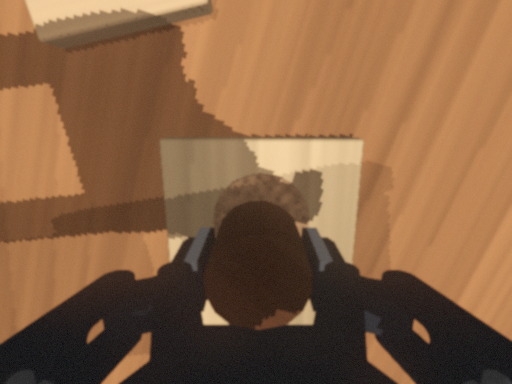

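The round bearer is over the round pad (pad arc at about (262,195)). Lower it.

```bash
python3 -m inch '0.001 0.01 0.0025 0 0 0 0.03;0.001 0.018 0.0025 0 0 0 0.03;0.001 0.022 0.0025 0 0 0 0.03;0.001 0.0235 0.0025 0 0 0 0.03;0.001 0.0235 0.0025 0 0 0 0.03;0.001 0.0235 0.0025 0 0 0 0.03'
python3 -c "
from h import *
go(.4842,.2902,.0225,17)"
```

```text
clock: 17.05
tcp_pos: [0.4843, 0.2905, 0.0241]
tool_rot: [-0.568, 0.42, -0.421, 0.569]
contact_force: [-0.4, 0.2, -0.9]
width: 0.0429
shift [ 0.0003  0.0016 -0.0002] turn [-0.04  0.    0.  ] at [0.4843 0.2905 0.0241] a 17.0 w 0.0429 t 17.05 F [-0.4  0.2 -0.9] q6 0.14
```

```bash
python3 -m inch '0 0.001 0 0 0 0 0.03;0 0.002 0 0 0 0 0.03;0 0.002 0 0 0 0 0.06;0 0.002 0 0 0 0 0.08;0 0.002 0 0 0 0 0.08;0 -0.05 0 0 0 0 0.08;0 -0.1 0 0 0 0 0.08;0 -0.1 0 0 0 0 0.08;0 -0.1 0 0 0 0 0.08'
python3 -c "
from h import *
go(.468,-.1675,.14,70)"
```

```text
clock: 18.18
tcp_pos: [0.4838, 0.2903, 0.1234]
tool_rot: [0.569, -0.421, 0.421, -0.568]
contact_force: [-1.0, -0.3, -0.6]
width: 0.08
shift [ 0.4332 -0.0165 -0.149 ] turn [ 3.0e-02 -5.3e+01 -0.0e+00] at [0.4838 0.2903 0.1234] a 17.0 w 0.08 t 18.18 F [-1.  -0.3 -0.6] q6 0.14
```

```bash
python3 -m inch '0.055 -0.016 -0.019 0 -8 0 0.055;0.11 -0.016 -0.038 0 -16 0 0.055;0.165 -0.016 -0.057 0 -24 0 0.055;0.22 -0.016 -0.076 0 -32 0 0.055;0.275 -0.016 -0.095 0 -40 0 0.055;0.33 -0.016 -0.114 0 -48 0 0.055;0.385 -0.016 -0.132 0 -53 0 0.055;0.433 -0.016 -0.149 0 -53 0 0.055;0.433 -0.016 -0.149 0 -53 0 0.055;0.433 -0.016 -0.149 0 -53 0 0.055'
python3 -c "
from h import *
snap('wrist','w9')
go(.468,-.1675,.007,70)"
```

```text
clock: 19.42
tcp_pos: [0.4673, -0.1664, 0.1379]
tool_rot: [-0.696, 0.124, -0.122, 0.697]
contact_force: [-0.5, 0.7, 0.3]
width: 0.0547
shift [ 0.0013  0.1314 -0.0014] turn [-0.05  0.05 -0.16] at [ 0.4676 -0.1659  0.1384] a 70.05 w 0.0552 t 19.48 F [-0.5 -0.6 -0.4] q6 -1.68
```

View pics/w9.png

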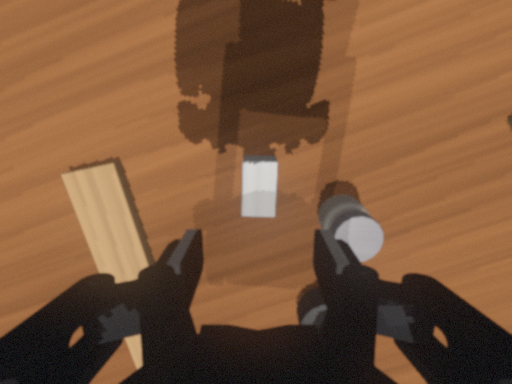

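The gauge's top face spans about (242–277, 162–217), aligned with the jaws. The jar at (355,225) is clear of the right finger.

```bash
python3 -c "
from h import *
c=load('w9')
P=[ray(c,*p,.03) for p in [(242,216),(275.5,217),(277,162),(243,162)]];print(np.round(P,4));P=np.mean(P,0);print(P)
go(P[0],P[1],.007,70)"
```

```text
[[ 0.4863 -0.1881  0.03  ]
 [ 0.4973 -0.1608  0.03  ]
 [ 0.4515 -0.1436  0.03  ]
 [ 0.4418 -0.1703  0.03  ]]
[ 0.46923069 -0.16569401  0.03      ]
shift [0.0018 0.1314 0.0007] turn [-0.05  0.05 -0.16] at [ 0.4676 -0.1659  0.1384] a 70.05 w 0.0552 t 19.48 F [-0.5 -0.6 -0.4] q6 -1.68
```

```bash
python3 -m inch '0.0015 0.05 0 0 1 0 0.055;0.0015 0.1 0 0 1 0 0.055;0.0015 0.131 0 0 1 0 0.055;0.0015 0.131 0 0 1 0 0.055;0.0015 0.131 0 0 1 0 0.02;0.0015 0.131 0 0 1 0 0.02;0.0015 0.131 0 0 1 0 0.02;0.0015 0.131 0 0 1 0 0.02;0.0015 0.131 0 0 1 0 0.02' 40
python3 -c "
from h import *
go(.468,-.1675,.007,70)"
python3 -m inch '0 -0.06 0 0 0 0 0.02;0 -0.12 0 0 0 0 0.02;0 -0.12 0 0 0 0 0.02'
python3 -c "
from h import *
snap('wrist','w10')
go(.5088,.209,.12,17)"
```

```text
clock: 20.6
tcp_pos: [0.4713, -0.1682, 0.011]
tool_rot: [0.695, -0.127, 0.13, -0.695]
contact_force: [-0.2, 1.9, 6.5]
width: 0.0289
shift [-0.0033  0.004  -0.0006] turn [-0.02 -1.    0.25] at [ 0.4713 -0.1682  0.011 ] a 69.0 w 0.0289 t 20.6 F [-0.2  1.9  6.5] q6 -1.66
clock: 20.98
tcp_pos: [0.4731, -0.1696, 0.1355]
tool_rot: [0.697, -0.124, 0.134, -0.694]
contact_force: [0.2, 0.6, -2.2]
width: 0.0295
shift [-0.1004  0.0109  0.3661] turn [-0.13 51.98  0.38] at [ 0.4711 -0.1687  0.1319] a 68.98 w 0.0291 t 21.02 F [-0.8  0.7 -2.6] q6 -1.66
```

View pics/w10.png

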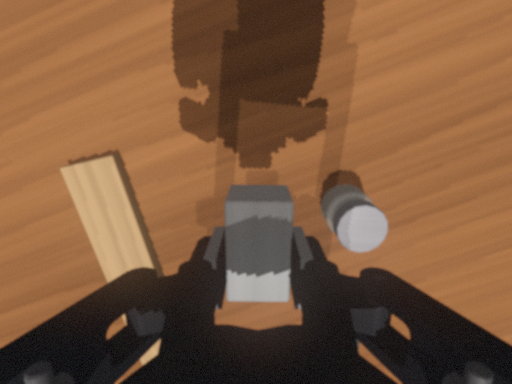

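```bash
python3 -c "
from h import *
c=load('w10'); s,p,M,a=cur()
for q in [(226,200),(291,200),(291,301),(228,301),(229,186),(288,186)]: print((M.T@(ray(c,*q,.151)-p)).round(4))
cv2.imwrite('pics/z10.png',cv2.resize(c['color'][170:320,180:340][:,:,::-1],None,fx=4,fy=4,interpolation=cv2.INTER_CUBIC))
"
```

```text
[-0.0254 -0.0192 -0.0143]
[-0.0254 -0.0193  0.0143]
[ 0.0263 -0.0189  0.0158]
[ 0.0263 -0.0189 -0.0148]
[-0.0318 -0.0193 -0.0128]
[-0.0318 -0.0193  0.0128]
```

View pics/z10.png

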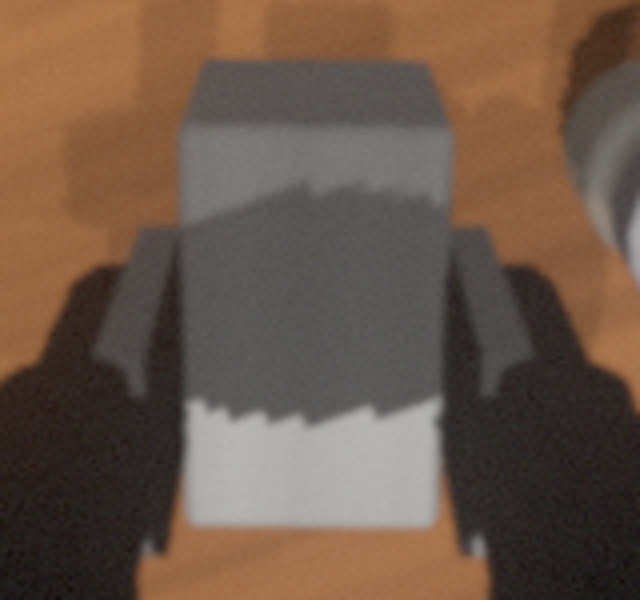

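The gauge is centred in the hand to within about 0.5 mm. Carry it over the board's middle.

```bash
python3 -m inch '-0.014 0 0.052 0 8 0 0.02;-0.028 0 0.105 0 16 0 0.02;-0.043 0 0.157 0 24 0 0.02;-0.057 0 0.209 0 32 0 0.02;-0.072 0 0.261 0 40 0 0.02;-0.086 0 0.314 0 48 0 0.02;-0.1004 0 0.366 0 52 0 0.02;-0.1004 0.03 0.366 0 52 0 0.02;-0.1004 0.05 0.366 0 52 0 0.02;-0.1004 0.05 0.366 0 52 0 0.02'
python3 -m inch '0 0 0 0 0 0 0.02;0 0 0 0 0 0 0.02'
python3 -c "
from h import *
go(.5088,.209,.023,17)"
```

```text
clock: 22.28
tcp_pos: [0.5038, 0.2091, 0.0741]
tool_rot: [0.571, -0.422, 0.419, -0.566]
contact_force: [0.1, -1.3, -1.0]
width: 0.029
clock: 22.52
tcp_pos: [0.5077, 0.2099, 0.0798]
tool_rot: [-0.568, 0.42, -0.421, 0.569]
contact_force: [-0.1, 0.5, -1.8]
width: 0.0289
shift [0.0011 0.0568 0.0007] turn [-0.1  -0.03  0.01] at [0.5077 0.2099 0.0798] a 16.97 w 0.0289 t 22.52 F [-0.1  0.5 -1.8] q6 -0.01
```

```bash
python3 -m inch '0.001 0.02 0.0005 0 0 0 0.02;0.001 0.04 0.0005 0 0 0 0.02;0.001 0.05 0.0005 0 0 0 0.02;0.001 0.054 0.0005 0 0 0 0.02;0.001 0.055 0.0005 0 0 0 0.02;0.001 0.055 0.0005 0 0 0 0.02'
python3 -c "
from h import *
go(.5088,.209,.02,17)"
```

```text
clock: 23.28
tcp_pos: [0.5084, 0.2093, 0.0246]
tool_rot: [-0.568, 0.42, -0.421, 0.569]
contact_force: [-0.3, -0.7, -1.2]
width: 0.0293
shift [0.0004 0.0046 0.0003] turn [-0.08  0.    0.01] at [0.5084 0.2093 0.0246] a 17.0 w 0.0293 t 23.27 F [-0.3 -0.7 -1.2] q6 -0.01
```

```bash
python3 -m inch '0 0.001 0 0 0 0 0.02;0 0.002 0 0 0 0 0.02;0 0.002 0 0 0 0 0.02'
python3 -m inch '0 0.001 0 0 0 0 0.02;0 0.001 0 0 0 0 0.02'
```

```text
clock: 23.65
tcp_pos: [0.5083, 0.2093, 0.0231]
tool_rot: [-0.568, 0.42, -0.421, 0.569]
contact_force: [-1.7, 0.0, 6.5]
width: 0.029
clock: 23.9
tcp_pos: [0.5083, 0.2093, 0.023]
tool_rot: [-0.568, 0.42, -0.421, 0.569]
contact_force: [-3.2, -1.4, 9.7]
width: 0.0292
```

Contact is felt. Release, rise and look.

```bash
python3 -m inch '0 0 0 0 0 0 0.05;0 0 0 0 0 0 0.06;0 0 0 0 0 0 0.06;0 -0.05 0 0 0 0 0.06;0 -0.1 0 0 0 0 0.06;0 -0.15 0 0 0 0 0.08;0 -0.2 0 0 0 0 0.08;0 -0.2 0 0 0 0 0.08;0.07 -0.23 0 0 0 0 0.08;0.07 -0.23 0 0 0 0 0.08'
python3 -m inch '0 0 0 0 0 0 0.08'
python3 -c "
from h import *
snap('wrist','w11');snap('top','t11')
go(.5088,.209,.02,17)"
```

```text
clock: 25.15
tcp_pos: [0.5291, 0.1401, 0.2511]
tool_rot: [0.568, -0.421, 0.422, -0.568]
contact_force: [0.5, 0.2, 1.1]
width: 0.0798
clock: 25.28
tcp_pos: [0.5283, 0.1417, 0.2499]
tool_rot: [0.568, -0.422, 0.421, -0.568]
contact_force: [-1.2, -0.2, 0.3]
width: 0.0798
shift [-0.0685  0.2293  0.002 ] turn [ 0.15  0.02 -0.06] at [0.5276 0.1428 0.2492] a 17.02 w 0.0801 t 25.38 F [ 0.4  0.3 -0.1] q6 -0.14
```

View pics/w11.png

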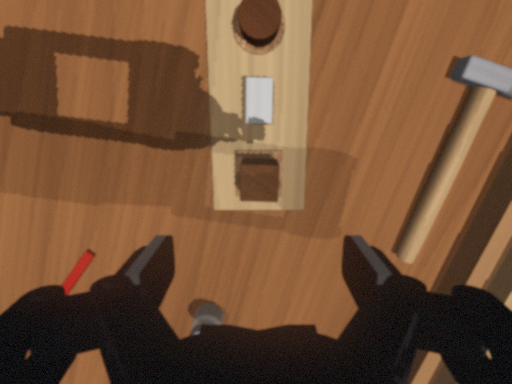

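```bash
python3 -c "
from h import *
c=load('w11')
cv2.imwrite('pics/z11.png',cv2.resize(c['color'][0:216,195:325][:,:,::-1],None,fx=3.5,fy=2.7,interpolation=cv2.INTER_CUBIC))
"
```

```text
(no output)
```

View pics/z11.png

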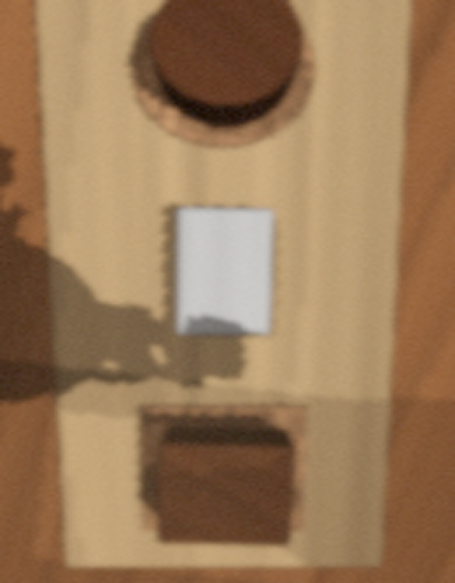

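```bash
cat > bf.py <<'E'
from h import *
t=np.radians(106.9); ey=np.array([np.cos(t),np.sin(t)]); ex=np.array([ey[1],-ey[0]]); C=np.array([.5086,.209])
def B(c,u,v,z):
    d=ray(c,u,v,z)[:2]-C; return np.round([d@ex*1000,d@ey*1000],1)
E
python3 -c "
from bf import *
c=load('w11'); f=lambda x,y,z:B(c,195+x/3.5,y/2.7,z)
for n,L,z in [('sb',[(160,445),(292,442),(290,543),(158,541)],.06),('sbmidbottom',[(224,542)],.06),('board',[(65,567),(382,567),(38,0),(410,0)],.012),('gauge',[(178,208),(272,208),(271,333),(178,334)],.042),('rb',[(150,45),(301,45),(226,109)],.06),('spad',[(140,405),(306,405)],.015),('rpad',[(135,70),(312,70),(222,147)],.015)]:
  P=[f(*p,z) for p in L]; print(n,P,np.mean(P,0))
"
```

```text
sb [array([-19.7, -65.4]), array([ 22.2, -64.2]), array([  22.3, -107.7]), array([ -21. , -106.8])] [  0.95  -86.025]
sbmidbottom [array([   0.6, -107.3])] [   0.6 -107.3]
board [array([ -59.3, -135.1]), array([  60.7, -135.2]), array([-58.4, 111.1]), array([ 59.7, 111.2])] [  0.675 -12.   ]
gauge [array([-13.7,  28. ]), array([15.5, 28. ]), array([ 15.8, -21.3]), array([-14.2, -21.7])] [0.85 3.25]
rb [array([-20.3,  82.2]), array([22.1, 82.2]), array([ 1.1, 61. ])] [ 0.96666667 75.13333333]
spad [array([-29.1, -55.1]), array([ 30. , -55.1])] [  0.45 -55.1 ]
rpad [array([-27.9,  84.5]), array([28.9, 84.5]), array([ 0. , 54.8])] [ 0.33333333 74.6       ]
```

The gauge reads about 3 mm too far toward the round pad, while the bearers look right to within about 2 mm. I'll regrip the gauge, lift it slightly and shift it.

```bash
python3 -m inch '-0.0685 0.05 0.001 0 0 0 0.06;-0.0685 0.1 0.001 0 0 0 0.06;-0.0685 0.1 0.001 0 0 0 0.06;-0.0685 0.16 0.001 0 0 0 0.06;-0.0685 0.21 0.001 0 0 0 0.06;-0.0685 0.225 0.001 0 0 0 0.06;-0.0685 0.225 0.001 0 0 0 0.06'
python3 -c "
from h import *
go(.5088,.209,.023,17)"
```

```text
clock: 26.25
tcp_pos: [0.5103, 0.2081, 0.027]
tool_rot: [-0.568, 0.42, -0.421, 0.569]
contact_force: [0.3, -0.1, 0.6]
width: 0.06
shift [-0.0013  0.004  -0.0011] turn [-0.07 -0.01  0.01] at [0.5103 0.2081 0.027 ] a 16.99 w 0.06 t 26.25 F [ 0.3 -0.1  0.6] q6 -0.01
```

```bash
python3 -m inch '0 0.002 -0.001 0 0 0 0.06;0 0.002 -0.001 0 0 0 0.02;0 0.002 -0.001 0 0 0 0.02;0 0.002 -0.001 0 0 0 0.02;0 0.002 -0.001 0 0 0 0.02;0 -0.003 -0.001 0 0 0 0.02;0.0035 -0.003 -0.001 0 0 0 0.02;0.0035 -0.003 -0.001 0 0 0 0.02;0.0035 0.001 -0.001 0 0 0 0.02;0.0035 0.0025 -0.001 0 0 0 0.02' 40
python3 -m inch '0 0.0005 0 0 0 0 0.02;0 0.0005 0 0 0 0 0.02'
python3 -c "
from h import *
go(.5088,.209,.023,17)"
```

```text
clock: 27.5
tcp_pos: [0.5094, 0.2043, 0.0256]
tool_rot: [0.569, -0.421, 0.421, -0.568]
contact_force: [-6.3, -2.6, 17.0]
width: 0.0289
clock: 27.75
tcp_pos: [0.5094, 0.2042, 0.0256]
tool_rot: [0.568, -0.42, 0.421, -0.568]
contact_force: [-5.3, -3.0, 13.5]
width: 0.0289
shift [-0.0047  0.0026  0.0009] turn [-0.01  0.01  0.03] at [0.5094 0.2042 0.0256] a 17.01 w 0.0289 t 27.75 F [-5.3 -3.  13.5] q6 -0.02
```

Firm contact at about 13 N. Release, rise, and view from above the round-pad side, toward x_tool −.

```bash
python3 -m inch '0 -0.001 0 0 0 0 0.05;0 -0.001 0 0 0 0 0.06;0 -0.001 0 0 0 0 0.06;0 -0.05 0 0 0 0 0.06;0 -0.1 0 0 0 0 0.06;0 -0.15 0 0 0 0 0.08;0.02 -0.2 0 0 0 0 0.08;0.02 -0.2 0 0 0 0 0.08;0.02 -0.2 0 0 0 0 0.08;0.02 -0.2 0 0 0 0 0.08'
python3 -m inch '0 0 0 0 0 0 0.08'
python3 -c "
from h import *
c=snap('wrist','w12')
go(.5088,.209,.02,17)
cv2.imwrite('pics/z12.png',cv2.resize(c['color'][0:250,160:350][:,:,::-1],None,fx=3,fy=2.4,interpolation=cv2.INTER_CUBIC))
"
```

```text
clock: 29.0
tcp_pos: [0.5141, 0.1852, 0.2203]
tool_rot: [0.57, -0.422, 0.419, -0.567]
contact_force: [0.3, 0.7, -0.0]
width: 0.0798
clock: 29.12
tcp_pos: [0.5144, 0.1853, 0.2209]
tool_rot: [0.569, -0.421, 0.42, -0.568]
contact_force: [0.3, 0.4, -0.1]
width: 0.0801
shift [-0.0243  0.2012  0.002 ] turn [ 0.16  0.02 -0.  ] at [0.5145 0.1853 0.2213] a 17.02 w 0.0803 t 29.18 F [-0.4 -0.6 -0.2] q6 -0.06
```

View pics/z12.png

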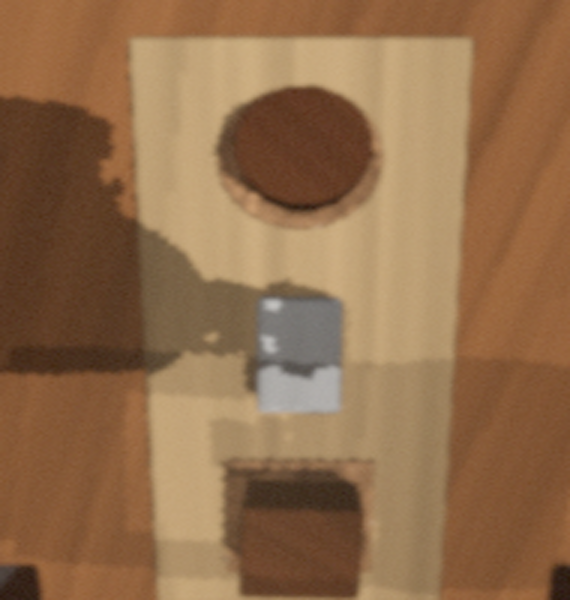

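```bash
python3 -c "
from bf import *
c=load('w12'); f=lambda x,y,z:B(c,160+x/3,y/2.4,z)
for n,L,z in [('sb',[(243,510),(360,508),(358,597),(241,595)],.06),('boardtop',[(131,38),(473,38)],.012),('gauge',[(257,298),(342,298),(342,412),(257,412)],.042),('rb',[(231,147),(374,147),(302.5,86),(302.5,209)],.06),('spad',[(222,461),(375,461)],.015),('rpad',[(217,153),(382,153),(299,229)],.015)]:
  P=[f(*p,z) for p in L]; print(n,P,np.mean(P,0))
"
```

```text
sb [array([-19.5, -65.6]), array([ 21.8, -64.6]), array([  22. , -107.6]), array([ -20.7, -106.7])] [  0.9   -86.125]
boardtop [array([-58.4, 133.5]), array([ 60. , 133.7])] [  0.8 133.6]
gauge [array([-14.5,  25.1]), array([14.9, 25.1]), array([ 15.7, -25.1]), array([-14.9, -25.2])] [ 0.3   -0.025]
rb [array([-21.3,  83.3]), array([23. , 83.4]), array([  0.7, 104.9]), array([ 0.9, 60.6])] [ 0.825 83.05 ]
spad [array([-30.2, -55.8]), array([ 30.7, -55.7])] [  0.25 -55.75]
rpad [array([-29.3,  86.8]), array([29.5, 87. ]), array([ 0. , 54.5])] [6.66666667e-02 7.61000000e+01]
```

Gauge, square bearer and round bearer now read within about 1–2 mm of their targets in board coordinates. Next, look at the slat.

```bash
python3 -c "
from h import *
go(.556,-.326,.27,81.5)"
```

```text
shift [ 0.5011 -0.0485 -0.1102] turn [  0.14 -64.48  -0.09] at [0.5145 0.1853 0.2213] a 17.02 w 0.0803 t 29.18 F [-0.4 -0.6 -0.2] q6 -0.06
```

```bash
python3 -m inch '0.055 -0.005 -0.012 0 -7 0 0.08;0.11 -0.01 -0.024 0 -14 0 0.08;0.165 -0.015 -0.036 0 -21 0 0.08;0.22 -0.02 -0.048 0 -28 0 0.08;0.275 -0.025 -0.06 0 -36 0 0.08;0.33 -0.03 -0.072 0 -44 0 0.08;0.385 -0.036 -0.084 0 -52 0 0.08;0.44 -0.042 -0.096 0 -60 0 0.08;0.50 -0.048 -0.11 0 -64.5 0 0.08;0.50 -0.048 -0.11 0 -64.5 0 0.08'
python3 -m inch '0 0 0 0 0 0 0.08;0 0 0 0 0 0 0.08'
python3 -c "
from h import *
c=snap('wrist','w13')
go(.522,-.321,.1,81.5)
h=cv2.cvtColor(cv2.GaussianBlur(c['color'],(3,3),0),cv2.COLOR_RGB2HSV).astype(int)
k=((h[...,1]<125)&(h[...,2]>120)).astype(np.uint8)*255
k[:,:170]=0;k[:,345:]=0;k=cv2.morphologyEx(k,cv2.MORPH_OPEN,np.ones((3,3),np.uint8))
P,q=world_contour(c,k,.015);print(rect(P),q.min(0),q.max(0))
cv2.imwrite('pics/k13.png',k)
"
```

```text
clock: 30.42
tcp_pos: [0.5553, -0.3294, 0.2687]
tool_rot: [-0.705, 0.055, -0.054, 0.705]
contact_force: [-0.8, 0.3, 0.4]
width: 0.08
clock: 30.68
tcp_pos: [0.5563, -0.3235, 0.2709]
tool_rot: [-0.705, 0.052, -0.052, 0.705]
contact_force: [-0.0, 0.3, 0.5]
width: 0.08
shift [-0.0344  0.1711 -0.0026] turn [-0.    0.11  0.02] at [ 0.5564 -0.3235  0.2711] a 81.61 w 0.0801 t 30.73 F [ 0.1 -0.3  0.4] q6 -2.04
[ 525.8 -322.4   50.8  248.7   82. ] [234  30] [275 225]
```

View pics/w13.png

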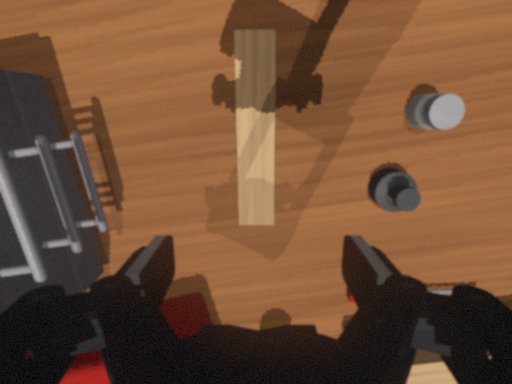

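The full slat is in view: measured 249 x 51 mm, centre (0.526, −0.322), short axis at 82°. Grip it at the middle.

```bash
python3 -c "
from h import *
c=load('w13'); print('knob',ray(c,406,199,.064))
go(.5258,-.3224,.003,82)"
```

```text
knob [ 0.62264165 -0.15276103  0.064     ]
shift [-0.0305  0.2681 -0.0034] turn [-0.   -0.39  0.02] at [ 0.5564 -0.3235  0.2711] a 81.61 w 0.0801 t 30.73 F [ 0.1 -0.3  0.4] q6 -2.04
```

```bash
python3 -m inch '-0.03 0.06 -0.002 0 0 0 0.075;-0.03 0.12 -0.002 0 0 0 0.075;-0.03 0.18 -0.002 0 0 0 0.075;-0.03 0.235 -0.002 0 0 0 0.075;-0.03 0.235 -0.002 0 0 0 0.075;-0.03 0.235 -0.002 0 0 0 0.075'
python3 -c "
from h import *
go(.5258,-.3224,.003,82)"
```

```text
clock: 31.48
tcp_pos: [0.5277, -0.323, 0.0386]
tool_rot: [0.706, -0.051, 0.053, -0.704]
contact_force: [0.1, -0.0, -0.8]
width: 0.0749
shift [-0.0021  0.0356  0.0004] turn [ 0.12 -0.44  0.21] at [ 0.5277 -0.323   0.0386] a 81.56 w 0.0749 t 31.48 F [ 0.1 -0.  -0.8] q6 -2.06
```

```bash
python3 -m inch '-0.001 0.02 0 0 0 0 0.075;-0.001 0.035 0 0 0 0 0.07;-0.001 0.037 0 0 0 0 0.065;-0.001 0.037 0 0 0 0 0.06;-0.001 0.037 0 0 0 0 0.04;-0.001 0.037 0 0 0 0 0.04;-0.001 0.037 0 0 0 0 0.04;-0.001 0.037 0 0 0 0 0.04' 60
python3 -c "
from h import *
go(.5258,-.3224,.003,82)"
```

```text
clock: 32.48
tcp_pos: [0.5261, -0.3232, 0.0004]
tool_rot: [0.706, -0.051, 0.053, -0.705]
contact_force: [0.8, 0.1, 5.4]
width: 0.0484
shift [-0.0004 -0.0026  0.0007] turn [ 0.08 -0.5   0.16] at [ 5.261e-01 -3.232e-01  4.000e-04] a 81.5 w 0.0484 t 32.48 F [0.8 0.1 5.4] q6 -2.07
```

```bash
python3 -m inch '0 -0.03 0 0 0 0 0.04;0 -0.07 0 0 0 0 0.04;0 -0.11 0 0 0 0 0.04;0 -0.15 0 0 0 0 0.04;0 -0.15 0 0 0 0 0.04;0 -0.15 0 0 0 0 0.04'
python3 -c "
from h import *
c=snap('wrist','w14')
go(.5088,.209,.14,17)"
```

```text
clock: 33.22
tcp_pos: [0.5244, -0.3219, 0.147]
tool_rot: [-0.705, 0.053, -0.052, 0.706]
contact_force: [0.1, -0.1, -1.9]
width: 0.0482
shift [-0.0935  0.0076  0.5226] turn [ 2.00e-02  6.45e+01 -2.80e-01] at [ 0.524  -0.3217  0.1461] a 81.5 w 0.0484 t 33.27 F [ 0.4  0.1 -2.2] q6 -2.07
```

View pics/w14.png

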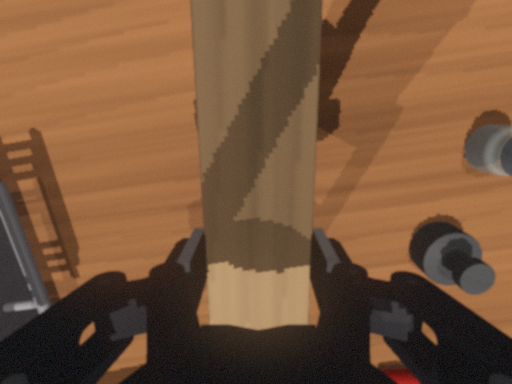

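The slat is held square. Carry it over at a moderate speed.

```bash
python3 -m inch '-0.007 0 0.04 0 6 0 0.04;-0.015 0 0.085 0 12 0 0.04;-0.023 0 0.13 0 18 0 0.04;-0.032 0 0.175 0 24 0 0.04;-0.04 0 0.22 0 30 0 0.04;-0.048 0 0.265 0 36 0 0.04;-0.056 0 0.31 0 42 0 0.04;-0.064 0 0.355 0 48 0 0.04;-0.072 0 0.4 0 54 0 0.04;-0.08 0 0.445 0 60 0 0.04'
python3 -c "
from h import *
go(.5088,.209,.14,17)"
```

```text
clock: 34.52
tcp_pos: [0.5103, 0.1307, 0.1461]
tool_rot: [0.585, -0.4, 0.398, -0.583]
contact_force: [0.6, -0.1, -2.4]
width: 0.0486
shift [-0.0735  0.0061  0.0271] turn [ 0.26  4.3  -0.04] at [0.5103 0.1307 0.1461] a 21.3 w 0.0486 t 34.52 F [ 0.6 -0.1 -2.4] q6 -0.23
```

```bash
python3 -m inch '-0.03 0 0.012 0 2 0 0.04;-0.06 0 0.022 0 4 0 0.04;-0.07 0.01 0.026 0 4.4 0 0.04;-0.07 0.03 0.026 0 4.4 0 0.04;-0.07 0.055 0.026 0 4.4 0 0.04;-0.07 0.055 0.026 0 4.4 0 0.04;-0.07 0.055 0.026 0 4.4 0 0.04;-0.07 0.055 0.026 0 4.4 0 0.04'
python3 -c "
from h import *
c=snap('wrist','w15')
go(.509,.2092,.06,17)"
```

```text
clock: 35.52
tcp_pos: [0.5112, 0.204, 0.095]
tool_rot: [-0.568, 0.42, -0.421, 0.569]
contact_force: [-0.3, -0.8, -0.9]
width: 0.0486
shift [-0.0055  0.035  -0.0006] turn [-0.13  0.08  0.01] at [0.5112 0.2041 0.095 ] a 17.08 w 0.0486 t 35.58 F [-0.3  0.6 -2. ] q6 -0.02
```

View pics/w15.png

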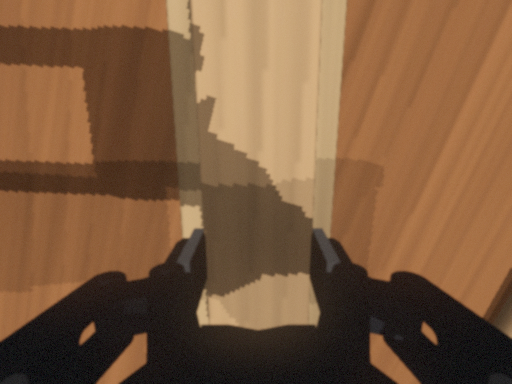

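```bash
python3 -m inch '-0.003 0.005 -0.0005 0 0 0 0.04;-0.0055 0.015 -0.0005 0 0 0 0.04;-0.0055 0.023 -0.0005 0 0 0 0.04;-0.0055 0.028 -0.0005 0 0 0 0.04;-0.0055 0.031 -0.0005 0 0 0 0.04;-0.0055 0.031 -0.0005 0 0 0 0.04;-0.0055 0.031 -0.0005 0 0 0 0.04'
python3 -c "
from h import *
go(.509,.2092,.06,17)"
```

```text
clock: 36.45
tcp_pos: [0.5085, 0.2093, 0.0631]
tool_rot: [-0.569, 0.42, -0.42, 0.569]
contact_force: [0.1, -0.6, -1.9]
width: 0.0482
shift [0.0002 0.0031 0.0004] turn [-0.04  0.1   0.01] at [0.5085 0.2093 0.0631] a 17.1 w 0.0482 t 36.45 F [ 0.1 -0.6 -1.9] q6 -0.01
```

```bash
python3 -m inch '0 0.001 0.0003 0 0 0 0.04;0 0.002 0.0003 0 0 0 0.04;0 0.002 0.0003 0 0 0 0.04'
python3 -m inch '0 0.0005 0 0 0 0 0.04;0 0.001 0 0 0 0 0.04;0 0.001 0 0 0 0 0.04'
```

```text
clock: 36.83
tcp_pos: [0.5084, 0.2093, 0.0607]
tool_rot: [0.569, -0.42, 0.42, -0.569]
contact_force: [-0.1, 0.2, -1.1]
width: 0.0482
clock: 37.2
tcp_pos: [0.5086, 0.2093, 0.0604]
tool_rot: [-0.569, 0.42, -0.42, 0.569]
contact_force: [-1.6, 0.2, 3.5]
width: 0.0484
```

Contact. Open, rise and look.

```bash
python3 -m inch '0 0 0 0 0 0 0.055;0 0 0 0 0 0 0.065;0 0 0 0 0 0 0.075;0 0 0 0 0 0 0.08;0 -0.03 0 0 0 0 0.08;0 -0.08 0 0 0 0 0.08;0 -0.13 0 0 0 0 0.08;0 -0.19 0 0 0 0 0.08;0.03 -0.19 0 0 0 0 0.08;0.03 -0.19 0 0 0 0 0.08'
python3 -m inch '0 0 0 0 0 0 0.08;0 0 0 0 0 0 0.08'
python3 -c "
from h import *
c=snap('wrist','w16');snap('scene','s16')
go(.5088,.209,.02,17)"
```

```text
clock: 38.45
tcp_pos: [0.5181, 0.1795, 0.2508]
tool_rot: [-0.568, 0.42, -0.421, 0.569]
contact_force: [-0.8, 0.4, -0.7]
width: 0.0803
clock: 38.7
tcp_pos: [0.5168, 0.1811, 0.2487]
tool_rot: [0.569, -0.42, 0.419, -0.568]
contact_force: [0.5, 1.1, -0.1]
width: 0.08
shift [-0.029   0.229   0.0008] turn [ 0.08  0.15 -0.01] at [0.5169 0.1811 0.249 ] a 17.15 w 0.0799 t 38.8 F [-0.4 -0.1  0.2] q6 -0.07
```

View pics/w16.png

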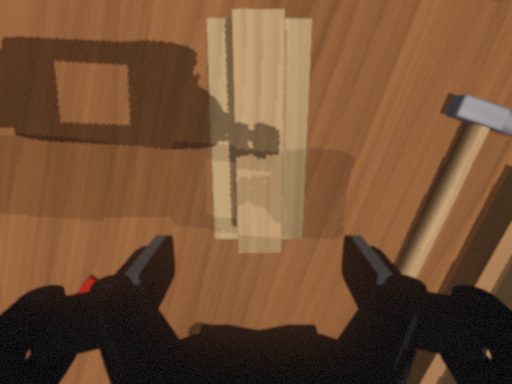

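View pics/s16.png

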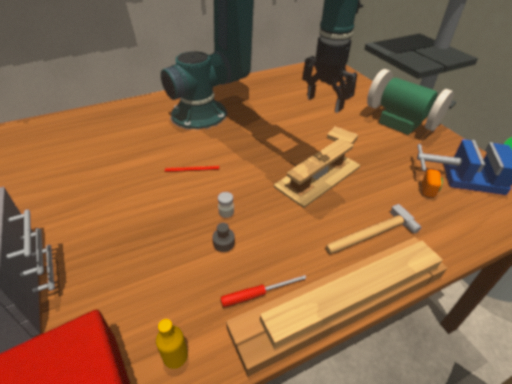

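The slat lies on both bearers, with its ends at rows 9 and 252. Checking the numbers.

```bash
python3 -c "
from bf import *
c=load('w16')
for n,L,z in [('slat',[(232.5,9),(284,9),(281,252),(239,252)],.075),('board',[(207,17.5),(311,18),(303,238),(214,239)],.012)]:
  P=[B(c,*p,z) for p in L]; print(n,P,np.mean(P,0))
go(.6165,-.1515,.16,0)
c=load('w14'); 
"
```

```text
slat [array([-24.6, 125.4]), array([ 23.3, 125.6]), array([  26.6, -122.7]), array([ -21.6, -122.9])] [0.925 1.35 ]
board [array([-58.1, 134.2]), array([ 58.6, 134.2]), array([  61.3, -133.6]), array([ -59.5, -135.6])] [ 0.575 -0.2  ]
shift [ 0.3472  0.089  -0.0028] turn [ 0.08 17.15  0.  ] at [0.5169 0.1811 0.249 ] a 17.15 w 0.0799 t 38.8 F [-0.4 -0.1  0.2] q6 -0.07
```

```bash
python3 -m inch '0.055 0.01 0.003 0 0 0 0.08;0.11 0.02 0.006 0 0 0 0.08;0.165 0.03 0.009 0 0 0 0.08;0.22 0.045 0.011 0 0 0 0.08;0.275 0.06 0.013 0 0 0 0.08;0.32 0.07 0.015 0 0 0 0.06;0.347 0.08 0.017 0 0 0 0.06;0.347 0.08 0.017 0 0 0 0.06;0.347 0.08 0.017 0 0 0 0.06;0.347 0.08 0.017 0 0 0 0.06'
python3 -c "
from h import *
c=snap('wrist','w17')
go(.6165,-.1515,.04,17)
cv2.imwrite('pics/z17.png',cv2.resize(c['color'][130:330,160:360][:,:,::-1],None,fx=3,fy=3,interpolation=cv2.INTER_CUBIC))"
```

```text
clock: 40.05
tcp_pos: [0.6359, -0.1444, 0.1709]
tool_rot: [-0.569, 0.419, -0.42, 0.569]
contact_force: [-0.3, -0.4, 1.4]
width: 0.0599
shift [ 0.0008  0.1309 -0.0207] turn [-0.08  0.22  0.04] at [ 0.6359 -0.1445  0.1709] a 17.22 w 0.0601 t 40.1 F [ 0.6 -0.4 -0.4] q6 -0.61
```

View pics/z17.png

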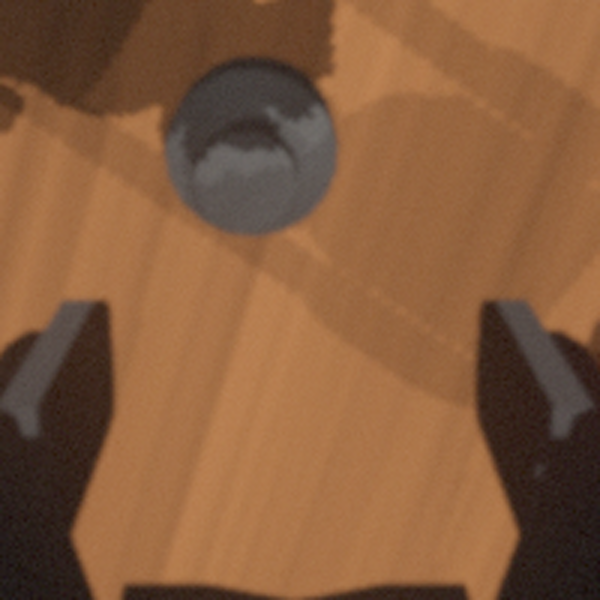

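```bash
python3 -c "
from h import *
c=load('w17'); f=lambda x,y,z:ray(c,160+x/3,130+y/3,z).round(4)
print('knob',f(190,160,.064),f(300,160,.064),f(245,118,.064),f(245,212,.064))
print('disc',f(165,150,.03),f(337,150,.03),f(250,236,.03),f(250,70,.03))"
```

```text
knob [ 0.6069 -0.149   0.064 ] [ 0.6366 -0.1398  0.064 ] [ 0.6184 -0.1328  0.064 ] [ 0.6261 -0.1592  0.064 ]
disc [ 0.5972 -0.1575  0.03  ] [ 0.6499 -0.1413  0.03  ] [ 0.6315 -0.1774  0.03  ] [ 0.6159 -0.1248  0.03  ]
```

```bash
python3 -c "
from h import *
go(.6234,-.1503,.04,17)"
python3 -m inch '0.0015 0.03 -0.0135 0 0 0 0.06;0.0015 0.06 -0.0135 0 0 0 0.06;0.0015 0.08 -0.0135 0 0 0 0.06;0.0015 0.08 -0.0135 0 0 0 0.06;0.0015 0.08 -0.0135 0 0 0 0.06'
python3 -c "
from h import *
c=snap('wrist','w18')
go(.6234,-.1503,.04,17)
cv2.imwrite('pics/z18.png',cv2.resize(c['color'][130:330,160:360][:,:,::-1],None,fx=3,fy=3,interpolation=cv2.INTER_CUBIC))"
```

```text
shift [ 0.0017  0.1309 -0.0138] turn [-0.08  0.22  0.04] at [ 0.6359 -0.1445  0.1709] a 17.22 w 0.0601 t 40.1 F [ 0.6 -0.4 -0.4] q6 -0.61
clock: 40.72
tcp_pos: [0.6241, -0.1514, 0.0913]
tool_rot: [-0.569, 0.419, -0.421, 0.569]
contact_force: [0.0, -0.1, 0.8]
width: 0.06
shift [-0.0016  0.0517 -0.0007] turn [-0.15  0.12  0.11] at [ 0.6243 -0.1516  0.0917] a 17.12 w 0.0602 t 40.77 F [0.  0.2 0.4] q6 -0.63
```

View pics/z18.png

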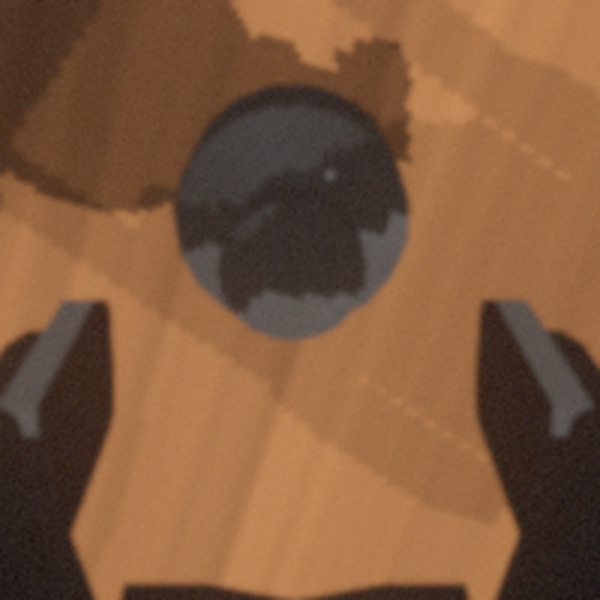

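```bash
python3 -c "
from h import *
c=load('w18'); s,p,M,a=cur(); f=lambda x,y,z:(M.T@(ray(c,160+x/3,130+y/3,z)-p)).round(4)
print('knob low',f(292,340,.064),'disc',f(175,210,.03),f(409,210,.03),f(290,105,.03),f(292,85,.0))"
```

```text
knob low [ 0.0134  0.0278 -0.0005] disc [-0.0038  0.0617 -0.028 ] [-0.0037  0.0618  0.027 ] [-0.0288  0.0617 -0.001 ] [-0.0284  0.0917 -0.0005]
```

The weight is centred between the jaws to within about 1 mm. Descend and grip the knob.

```bash
python3 -m inch '-0.001 0.02 -0.0005 0 0 0 0.06;-0.001 0.04 -0.0005 0 0 0 0.06;-0.001 0.05 -0.0005 0 0 0 0.06;-0.001 0.05 -0.0005 0 0 0 0.06;-0.001 0.05 -0.0005 0 0 0 0.015;-0.001 0.05 -0.0005 0 0 0 0.015;-0.001 0.05 -0.0005 0 0 0 0.015;-0.001 0.05 -0.0005 0 0 0 0.015;-0.001 0.05 -0.0005 0 0 0 0.015;-0.001 0.05 -0.0005 0 0 0 0.015' 90
python3 -c "
from h import *
go(.6234,-.1503,.04,17)"
python3 -m inch '0 -0.02 0 0 0 0 0.015;0 -0.06 0 0 0 0 0.015;0 -0.1 0 0 0 0 0.015;0 -0.13 0 0 0 0 0.015;0 -0.13 0 0 0 0 0.015;0 -0.13 0 0 0 0 0.015'
python3 -c "
from h import *
c=snap('wrist','w19')
go(.509,.2092,.17,17)"
```

```text
clock: 42.02
tcp_pos: [0.6234, -0.1508, 0.0411]
tool_rot: [-0.568, 0.419, -0.421, 0.569]
contact_force: [2.1, 0.2, 4.8]
width: 0.0268
shift [-0.0005  0.0011  0.0001] turn [-0.14  0.1   0.08] at [ 0.6234 -0.1508  0.0411] a 17.1 w 0.0268 t 42.02 F [2.1 0.2 4.8] q6 -0.62
clock: 42.78
tcp_pos: [0.621, -0.1503, 0.1672]
tool_rot: [0.569, -0.422, 0.419, -0.568]
contact_force: [-0.2, -0.4, -6.6]
width: 0.0267
shift [-0.3764 -0.0023 -0.0012] turn [ 0.29  0.09 -0.2 ] at [ 0.6207 -0.1502  0.1664] a 17.09 w 0.0265 t 42.83 F [-0.3 -0.5 -4.9] q6 -0.62
```

View pics/w19.png

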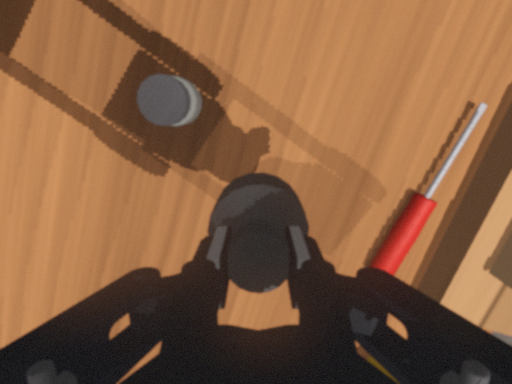

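The weight (about 6 N) hangs upright in the grip. Carry it over.

```bash
python3 -m inch '-0.03 0 0 0 0 0 0.015;-0.07 0 0 0 0 0 0.015;-0.115 0 0 0 0 0 0.015;-0.16 0 0 0 0 0 0.015;-0.205 0 0 0 0 0 0.015;-0.25 0 0 0 0 0 0.015;-0.295 0 -0.001 0 0 0 0.015;-0.335 0 -0.001 0 0 0 0.015;-0.365 0 -0.001 0 0 0 0.015;-0.3764 0 -0.001 0 0 0 0.015'
python3 -m inch '0 0 0 0 0 0 0.015;0 0.01 0 0 0 0 0.015;0 0.02 0 0 0 0 0.015;0 0.02 0 0 0 0 0.015;0 0.02 0 0 0 0 0.015'
python3 -c "
from h import *
c=snap('wrist','w20')
go(.509,.2092,.118,17)"
```

```text
clock: 44.08
tcp_pos: [0.5089, 0.2099, 0.1673]
tool_rot: [0.571, -0.42, 0.418, -0.568]
contact_force: [-0.8, -0.5, -5.6]
width: 0.027
clock: 44.7
tcp_pos: [0.5109, 0.2084, 0.1497]
tool_rot: [0.569, -0.42, 0.42, -0.569]
contact_force: [-1.1, 0.3, -4.6]
width: 0.0268
shift [-0.0012  0.0321 -0.0018] turn [-0.03  0.07  0.01] at [0.5111 0.2086 0.1501] a 17.07 w 0.0267 t 44.75 F [-0.4 -0.1 -3.9] q6 -0.01
```

View pics/w20.png

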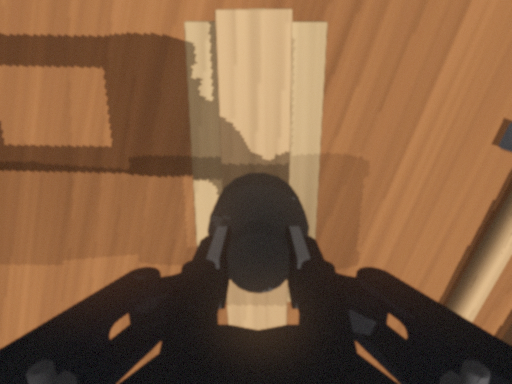

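```bash
python3 -m inch '-0.001 0.01 -0.0018 0 0 0 0.015;-0.0015 0.018 -0.0018 0 0 0 0.015;-0.0015 0.024 -0.0018 0 0 0 0.015;-0.0015 0.028 -0.0018 0 0 0 0.015;-0.0015 0.03 -0.0018 0 0 0 0.015;-0.0015 0.03 -0.0018 0 0 0 0.015;-0.0015 0.03 -0.0018 0 0 0 0.015'
python3 -c "
from h import *
go(.509,.2092,.118,17)"
```

```text
clock: 45.62
tcp_pos: [0.5088, 0.2098, 0.1201]
tool_rot: [-0.569, 0.42, -0.42, 0.569]
contact_force: [-0.1, -0.1, -4.5]
width: 0.0273
shift [ 0.0006  0.0021 -0.    ] turn [-0.04  0.1   0.  ] at [0.5088 0.2098 0.1201] a 17.1 w 0.0273 t 45.62 F [-0.1 -0.1 -4.5] q6 -0.01
```

```bash
python3 -m inch '0 0.001 0 0 0 0 0.015;0 0.002 0 0 0 0 0.015;0 0.0025 0 0 0 0 0.015;0 0.0025 0 0 0 0 0.015'
python3 -m inch '0 0.0005 0 0 0 0 0.015;0 0.001 0 0 0 0 0.015;0 0.001 0 0 0 0 0.015'
```

```text
clock: 46.12
tcp_pos: [0.5085, 0.2097, 0.1172]
tool_rot: [0.569, -0.42, 0.42, -0.569]
contact_force: [0.3, -0.1, -4.8]
width: 0.0274
clock: 46.5
tcp_pos: [0.5086, 0.2097, 0.1162]
tool_rot: [0.569, -0.42, 0.42, -0.569]
contact_force: [-0.3, -0.4, -4.5]
width: 0.0268
```

```bash
python3 -m inch '0 0.0005 0 0 0 0 0.015;0 0.001 0 0 0 0 0.015;0 0.001 0 0 0 0 0.015'
python3 -m inch '0 0.0005 0 0 0 0 0.015;0 0.0005 0 0 0 0 0.015;0 0.0005 0 0 0 0 0.015'
```

```text
clock: 46.88
tcp_pos: [0.5088, 0.2098, 0.1162]
tool_rot: [-0.569, 0.42, -0.42, 0.569]
contact_force: [-1.7, -0.7, 1.2]
width: 0.0263
clock: 47.25
tcp_pos: [0.5089, 0.2099, 0.1161]
tool_rot: [-0.568, 0.42, -0.42, 0.569]
contact_force: [-3.4, -0.3, 5.7]
width: 0.0272
```

The weight is resting on the slat. Back off the preload slightly, open and rise.

```bash
python3 -m inch '0 -0.0007 0 0 0 0 0.015;0 -0.0007 0 0 0 0 0.03;0 -0.0007 0 0 0 0 0.04;0 -0.0007 0 0 0 0 0.05;0 -0.0007 0 0 0 0 0.06;0 -0.0007 0 0 0 0 0.06;0 -0.02 0 0 0 0 0.06;0 -0.05 0 0 0 0 0.06;0 -0.1 0 0 0 0 0.06;0 -0.15 0 0 0 0 0.06'
python3 -m inch '0.04 0 0 0 0 0 0.06;0.07 0 0 0 0 0 0.06;0.07 0 0 0 0 0 0.06;0.07 0 0 0 0 0 0.06;0.07 0 0 0 0 0 0.06'
python3 -c "
from h import *
c=snap('wrist','w21');snap('scene','s21');t=snap('top','t21')
go(.509,.2092,.118,17)
s=load('s21')['color'][110:230,250:390][:,:,::-1]; cv2.imwrite('pics/s21z.png',cv2.resize(s,None,fx=5,fy=5,interpolation=cv2.INTER_CUBIC))"
```

```text
clock: 48.5
tcp_pos: [0.5084, 0.2097, 0.2659]
tool_rot: [0.569, -0.42, 0.42, -0.569]
contact_force: [0.2, 0.7, 0.0]
width: 0.0603
clock: 49.12
tcp_pos: [0.5289, 0.1437, 0.2647]
tool_rot: [0.569, -0.42, 0.42, -0.569]
contact_force: [-0.5, -0.2, 0.0]
width: 0.0599
shift [-0.0686  0.1468  0.0003] turn [ 0.    0.17 -0.  ] at [0.529  0.1435 0.2648] a 17.17 w 0.06 t 49.27 F [ 0.2 -1.2 -0.9] q6 -0.14
```

View pics/w21.png

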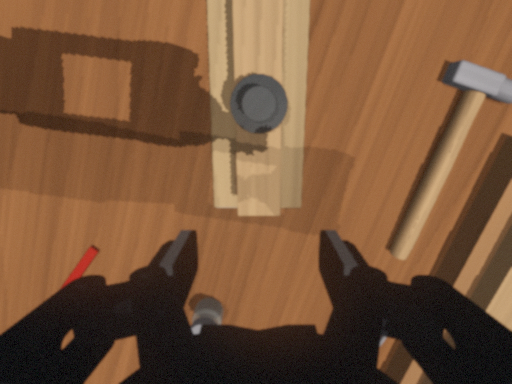

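View pics/s21z.png

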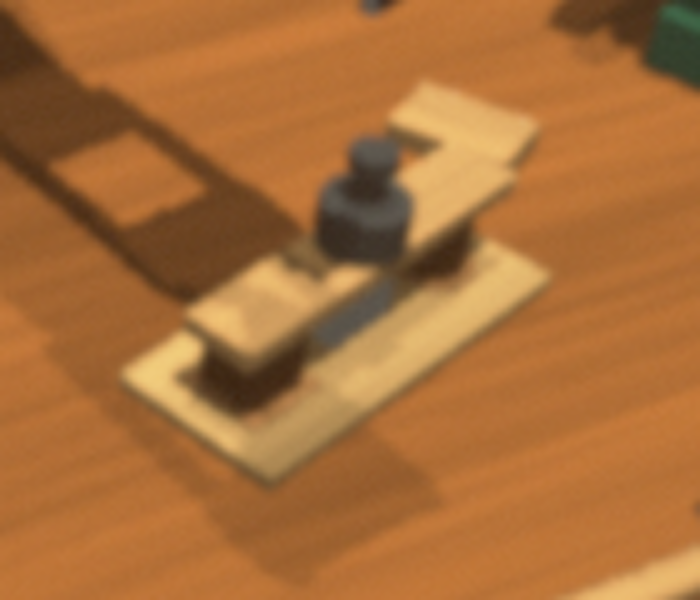

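View pics/t21.png

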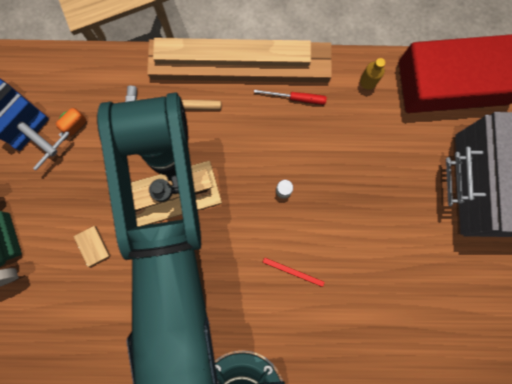

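The weight stands upright mid-slat (knob at px (258,101)), and the jar has not moved (top view (285,188)). One last numeric check before handing in.

```bash
python3 -c "
from bf import *
c=load('w21')
print('knob',B(c,258.5,101,.139),'disc',B(c,230.5,104,.105),B(c,287,104,.105),B(c,258,133,.105),'slat end',B(c,238,215.5,.075),B(c,281,215,.075),'board',B(c,214,207,.012),B(c,301,207,.012))
s=status.sense();print(np.abs(s['qd']).max(),s['clock'])
bot.close_job()"
```

```text
knob [0.8 3.2] disc [-25.9   0.9] [28.3  1.2] [  0.6 -26.4] slat end [ -22.2 -123.6] [  27.9 -122.8] board [ -59.1 -134.5] [  60.4 -134. ]
0.0026912871616723627 49.275
the job is handed in; nothing more can be done
```

The sag test is set up and handed in at about 49 s, in the order asked. The bearers went on their pads, then the gauge block midway, the slat across both bearers, and last the weight, lowered until the wrist felt contact.

**Last checks from the wrist camera, measured against the board:**

| Item | Result |
|---|---|
| Square bearer | within about 1 mm of its pad centre |
| Round bearer | 1–2 mm from its pad centre |
| Gauge block | about 1 mm from the middle, after I regripped it to correct a 3 mm error |
| Slat | about 1 mm off centre and roughly 0.6° off the board's line |
| Weight | upright, about 1–2 mm from the middle by its disc |

- **Disagreement:** the weight's knob read 3 mm along the board while its disc read about 1.5 mm. I put this down to camera calibration and did not correct it.
- **Not rechecked:** the bearers and gauge block were measured before the slat went on. Afterwards I saw them only in the scene picture, where they looked in place.
- **Jar and robot:** the jar appears at the same place in the top view as at the start. The gripper was clear of everything and still when I handed in.

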